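Setting out the shoe repairer's bench

ROBOT

A 6-joint arm with a two-finger parallel gripper is mounted at the origin on the work surface. World frame = base frame: x ahead of the robot, y to its left, z up, the work surface at z = 0. Lengths are in mm, angles in degrees, forces in N, time in s.
With the tool pointing down it reaches from about 300 to 850 mm from the base axis. Payload 4.2 kg.
Tool frame: the origin (TCP) lies midway between the tips of the shut fingers; the grasp point (between the pads) lies 19 mm behind it; z points along the fingers, y is the line along which they close (so a half turn about z gives the same grasp; the last joint's range is limited). The gripper opens to 91 mm and grips with 3 to 60 N. Pads are 32 mm wide; open, the fingers measure 118 mm over their backs; the gripper's body (76 mm by 178 mm) begins 60 mm behind the grasp point.
Start: joints at [-68.125, 18.312, 89.639, -0, 72.044, -1.146], TCP at [224.873, -529.221, 213.976] pointing down, gripper open.
Joint ranges: [-177.97, 177.97], [-48.28, 115.42], [12.27, 149.76], [-77.06, 257.06], [2.81, 150.46], [-146.56, 146.56]. Speed limits (degrees/s): [147.25, 147.25, 180, 180, 180, 180].

INTERFACE

Orientations are given as [roll, pitch, yaw] about the fixed x, y, z axes, in that order (R = Rz(yaw) Ry(pitch) Rx(roll)).
In Python, from workcell import env gives the robot as it stands.
- The arm moves only by the tool send_rows, never from a script. Its argument "steps" is a list that holds one entry, the list of rows, each a list of 5 numbers: the shift along the tool's x, y, z scaled (see below), then the turn about the tool's z scaled (see below), then the opening, from 0 (shut) to 1 (fully open). In form: [[[dx, dy, dz, yaw, fingers], ...]]. A call has 1 to 5 rows; each row shifts and turns the commanded pose from where the row before left it, along the tool's axes as they then stand; what a row does not reach is not made up. The controller multiplies each number of a shift by 0.04 m and each number of a turn by 0.12 rad. A row lasts 1/12 s, in which the tool goes at most 41.7 mm and 7.16 degrees, less where a joint would pass 70% of its speed; a pose out of reach is approached as far as the arm can. A call with a number of a shift or a turn outside -1 to 1 is refused whole. A call with a gripper value outside its range is refused whole. The fingers move at their own pace and stop on an object; "squeeze" is the grip in N (left out, the last holds). Time passes only in rows, so rows that do not move let the fingers close. It gives the time, the measured TCP pose, the force, the opening and the grip force at its end, in the units of the state.
- env.state(): the state, without advancing time (a new reading comes with each control period).
- env.grab_frame(name): name is "side" or "top"; returns a dict with "pixels" (420x560x3 uint8, red, green, blue), "depth" (420x560 float32, mm along the optical axis (not along the pixel's ray), 0 where there is no reading), "intrinsics" (3x3 intrinsics, pixels), "cam_to_world" (4x4, takes a point from camera to world coordinates). Camera axes: x right, y down, z forward; pixel columns grow to the right and rows downward; lengths in mm; the calibration is good to about 2 mm. A picture is of the moment at which its call begins.
- env.job_done(): hands the job in; it is judged then, once.
The state is a dict: "time_s": time; "qpos": joint angles; "qvel": joint speeds; "effort": joint torques, N m; "ee_pos": TCP position; "ee_rot": TCP orientation; "force": force on the tool from outside, world axes, zero at the start; "torque": the same for the moment, N m; "gripper_width": finger opening in mm; "gripper_force": force on a finger pad.
Only numpy, scipy, OpenCV 4.12 (cv2) and the standard library are available. Lean on these libraries where they do the work, as an engineer would, in place of code of your own. Each camera call takes 0.05 s, during which the arm holds its last target. There are 200 camera calls.

TASK

Get the bench ready for heel repairs: tip the tin over the wooden tray so that all its heel blocks fall into the tray, and stand the empty tin upright in the middle of its cork pad again. Lay every loose tool flat on the rubber mat, side by side along the mat's lines and none on top of another, handles toward the robot. Leave the glue jar, the shoe and the thread spool where they are.

Things in the scene. Friction and masses are not known exactly. Their poses are not given: they have to be found in the camera images.
- tin: Open-topped bare-metal rectangular tin, 100 mm long (its x), 64 mm wide (its y), 110 mm high (z up), walls 2.5 mm, floor 3 mm, 0.16 kg empty. Origin at the centre of the underside. Starts standing on the cork pad with 3 or 4 heel blocks inside, in one or two layers below the rim. Grip it across its 64 mm width, by the outside of the long walls.
- tin_rim (a point): Centre of the tin's mouth, 110 mm above its underside, turns with the tin.
- pad: Fixed square cork pad, 150 x 150 mm, 4 mm thick, the tin's home. Origin at the centre of its underside (bench height); its top is 4 mm above.
- tray: Fixed open wooden tray, 190 mm along its x, 230 mm along its y, 45 mm high, walls and floor 8 mm. Origin at the centre of its underside (bench height).
- mat: Fixed black rubber mat with thin grey lines, 240 mm along its x, 280 mm along its y, 3 mm thick. Origin at the centre of its underside (bench height). The lines run along its x, which points roughly away from the robot.
- block1: Round heel block, a solid wooden cylinder 40 mm in diameter and 34 mm tall with a rubber face at one end, 40 g. Origin at its centre, z along the cylinder's axis. It rolls and slides out freely when the tin is tipped well past level (35 degrees or more past level is ample).
- block2: Round heel block, a solid wooden cylinder 40 mm in diameter and 34 mm tall with a rubber face at one end, 40 g. Origin at its centre, z along the cylinder's axis. It rolls and slides out freely when the tin is tipped well past level (35 degrees or more past level is ample).
- block3: Round heel block, a solid wooden cylinder 40 mm in diameter and 34 mm tall with a rubber face at one end, 40 g. Origin at its centre, z along the cylinder's axis. It rolls and slides out freely when the tin is tipped well past level (35 degrees or more past level is ample). May be absent.
- block4: Round heel block, a solid wooden cylinder 40 mm in diameter and 34 mm tall with a rubber face at one end, 40 g. Origin at its centre, z along the cylinder's axis. It rolls and slides out freely when the tin is tipped well past level (35 degrees or more past level is ample). May be absent.
- rasp: Shoe rasp: flat dark steel file blade 20 mm wide, 7 mm thick. 170 mm long, about 0.1 kg. Flat underside: does not roll. Origin on the underside midway between the ends; x from handle to tip, z up. Dark wooden handle bar 88 mm long, 24 mm wide, 22 mm high (x -85 to +3 mm), brass collar at its front; hold it at x = -20 to -30 mm. May be absent.
- rasp_grip (a point): Point in the rasp's handle, 30 mm behind the origin (x = -30 mm), 11 mm above the underside, near the centre of mass.
- rasp_tip (a point): Tip end of the rasp, 85 mm ahead of the origin (x = +85 mm).
- awl: Awl: round steel spike 9 mm thick tapering to a point. 170 mm long, about 0.1 kg. Flat underside: does not roll. Origin on the underside midway between the ends; x from handle to tip, z up. Dark wooden handle bar 88 mm long, 24 mm wide, 22 mm high (x -85 to +3 mm), brass collar at its front; hold it at x = -20 to -30 mm. May be absent.
- awl_grip (a point): Point in the awl's handle, 30 mm behind the origin (x = -30 mm), 11 mm above the underside, near the centre of mass.
- awl_tip (a point): Tip end of the awl, 85 mm ahead of the origin (x = +85 mm).
- knife: Shoemaker's knife: flat thin blade 16 mm wide widening to a 36 mm square end. 170 mm long, about 0.1 kg. Flat underside: does not roll. Origin on the underside midway between the ends; x from handle to tip, z up. Dark wooden handle bar 88 mm long, 24 mm wide, 22 mm high (x -85 to +3 mm), brass collar at its front; hold it at x = -20 to -30 mm. May be absent.
- knife_grip (a point): Point in the knife's handle, 30 mm behind the origin (x = -30 mm), 11 mm above the underside, near the centre of mass.
- knife_tip (a point): Tip end of the knife, 85 mm ahead of the origin (x = +85 mm).
- driver: Flat screwdriver: round 9 mm shaft with an 11 mm wide flat tip. 170 mm long, about 0.1 kg. Flat underside: does not roll. Origin on the underside midway between the ends; x from handle to tip, z up. Dark wooden handle bar 88 mm long, 24 mm wide, 22 mm high (x -85 to +3 mm), brass collar at its front; hold it at x = -20 to -30 mm. May be absent.
- driver_grip (a point): Point in the driver's handle, 30 mm behind the origin (x = -30 mm), 11 mm above the underside, near the centre of mass.
- driver_tip (a point): Tip end of the driver, 85 mm ahead of the origin (x = +85 mm).
- glue: Yellow glue jar, 72 mm across, 85 mm high, a bystander. Origin at the centre of its underside.
- shoe: Brown shoe, 260 mm long, 75 mm wide, 67 mm high, a bystander. Origin at the centre of its underside.
- spool: Grey thread spool, 64 mm across, 72 mm high, a bystander. Origin at the centre of its underside.
Mind the look-alikes: they are no part of the job. What is shaped like the rasp but turquoise is not meant. Leave any turquoise look-alike of the awl alone.

How it is judged:
By the outcome, as a careful person would: the job done as asked, in the order asked, and still so for the second after the job is handed in, with the robot touching nothing.
Of rasp, awl, knife, driver only 3 to 4 are there at a start; the rules pass over those that are not, and their reading is None.
Of block3, block4 only 1 to 2 are there at a start; the rules pass over those that are not, and their reading is None.
At some moment in a run one of rasp, awl, knife, driver may be knocked a few centimetres aside while the robot is not near it.
It also fails if it takes over 210 s, if anything falls off the work surface, if the arm or the gripper's body presses on something with over 40 N, if the wrist force passes 120 N, or if a joint passes its speed limit or range.

## Working session

There is one attempt and no reset: what is moved stays moved. The work goes in short steps, Python scripts to look and compute and a tool call to move; the robot and the scene stay as the last step left them, time stands still between calls to the robot, and variables do not carry over. Pictures are saved under pics/ and viewed, at most 14 in all, crops included, and the job is handed in when it is done.

Besides the shell and the picture viewer there is one more tool, called as name([rows], argument=value, ...), one row to a line, values as JSON. send_rows: Moves the arm, as the interface text tells. Shifts and turns lie within -1 to 1; 1 stands for 0.04 m of shift or 0.12 rad of turn. Its arguments: {"type":"object","properties":{"steps":{"type":"array"},"squeeze":{"type":"number"}},"required":["steps"]}

```bash
mkdir -p pics; ls
cat > h.py <<'E'
import numpy as np, cv2
from workcell import env
def shot(name,tag=None):
    f=env.grab_frame(name); p=f["pixels"]
    if tag: cv2.imwrite(f"pics/{tag}.png",cv2.cvtColor(p,cv2.COLOR_RGB2BGR))
    return f
def world(f):
    d=f["depth"];h,w=d.shape;K=np.array(f["intrinsics"]);T=np.array(f["cam_to_world"])
    u,v=np.meshgrid(np.arange(w),np.arange(h))
    P=np.stack([(u-K[0,2])*d/K[0,0],(v-K[1,2])*d/K[1,1],d],-1)
    W=P@T[:3,:3].T+T[:3,3]; W[d==0]=np.nan
    return W
def ray(f,u,v,z):
    K=np.array(f["intrinsics"]);T=np.array(f["cam_to_world"])
    r=T[:3,:3]@np.array([(u-K[0,2])/K[0,0],(v-K[1,2])/K[1,1],1]);o=T[:3,3]
    return (o+r*(z-o[2])/r[2])[:2]
E
python3 - <<'E'
from h import *
for n in("top","side"):
    f=shot(n,n+"0");print(n,np.round(f["cam_to_world"],3).tolist(),np.round(f["intrinsics"],1).tolist(),(f["depth"]==0).mean())
s=env.state();print(s)
E
```

```text
pics
top [[-0.012, -0.996, 0.088, 452.404], [-1.0, 0.013, 0.005, 73.496], [-0.006, -0.088, -0.996, 1204.71], [0.0, 0.0, 0.0, 1.0]] [[402.2, 0.0, 271.4], [0.0, 402.2, 207.6], [0.0, 0.0, 1.0]] 0.003937074829931973
side [[-0.78, -0.431, 0.455, -101.632], [-0.626, 0.521, -0.58, 888.66], [0.012, -0.737, -0.676, 1040.018], [0.0, 0.0, 0.0, 1.0]] [[401.5, 0.0, 273.2], [0.0, 401.5, 214.2], [0.0, 0.0, 1.0]] 0.003958333333333334
{'time_s': 0.1, 'qpos': array([-6.81243358e+01,  1.83487697e+01,  8.96997687e+01,  1.10308965e-03,
        7.20441540e+01, -1.14654798e+00]), 'qvel': array([ 0.06055148, -0.0977005 , -0.15309697,  0.03309702,  0.05030696,
       -0.01421819]), 'effort': array([ 4.30475175e-04, -4.13332272e+01, -2.32509398e+01,  7.27675972e-02,
        4.21656913e-02, -5.43471128e-05]), 'ee_pos': array([ 224.70648043, -528.78047234,  213.19403168]), 'ee_rot': array([-1.79907347e+02, -2.90334740e-03,  2.30218689e+01]), 'force': array([ 0.36694507, -0.90374004, -0.18423976]), 'torque': array([-0.00511618,  0.03525665, -0.07434287]), 'gripper_force': 0.0, 'gripper_width': 91.15234766487741}
```

View pics/top0.png

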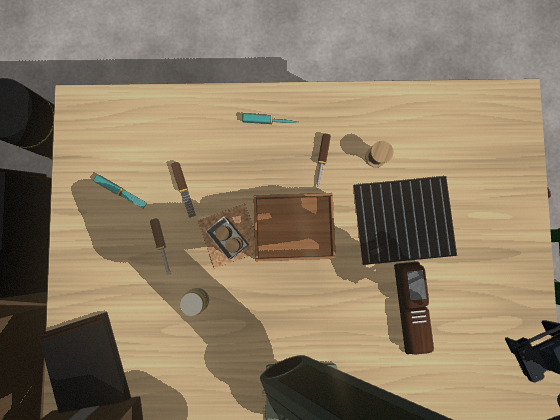

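View pics/side0.png

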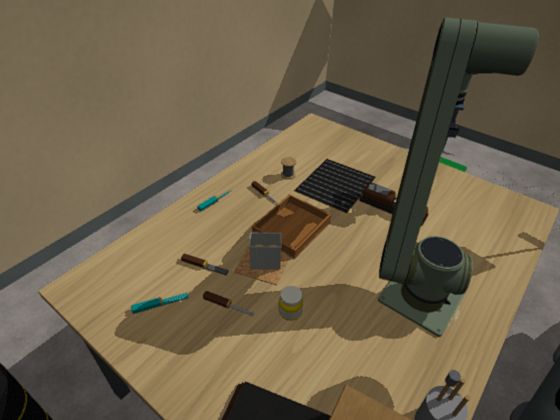

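The top view shows the tin at (228,238) on its pad, the tray at (293,226) and the mat at (405,220). There are three brown-handled tools, at (182,190), (160,246) and (322,160). The turquoise look-alikes are at (118,190) and (270,119). Next I measure the poses.

```bash
cat >> h.py <<'E'
def rect(f,W,u0,u1,v0,v1,m):
    """min-area rect (world xy) of masked pixels in the window"""
    k=np.zeros(m.shape,bool);k[v0:v1,u0:u1]=True;k&=m
    n,l,s,_=cv2.connectedComponentsWithStats(k.astype(np.uint8))
    k=l==1+np.argmax(s[1:,4])
    P=W[k];P=P[~np.isnan(P[:,0])]
    r=cv2.minAreaRect(P[:,:2].astype(np.float32))
    return P,r
def tools(f,W,wins):
    hsv=cv2.cvtColor(f["pixels"],cv2.COLOR_RGB2HSV)
    out=[]
    for(u0,u1,v0,v1)in wins:
        m=(W[...,2]>7)
        P,r=rect(f,W,u0,u1,v0,v1,m)
        H=P[P[:,2]>16]; hc=cv2.minAreaRect(H[:,:2].astype(np.float32))
        c=P[:,:2].mean(0);d=np.linalg.svd(H[:,:2]-H[:,:2].mean(0))[2][0]
        L=P[P[:,2]<=16][:,:2].mean(0)-H[:,:2].mean(0)
        if d@L<0:d=-d
        out.append((np.array(hc[0]),np.array(hc[1]),np.degrees(np.arctan2(d[1],d[0])),H[:,2].mean()))
    return out
E
python3 - <<'E'
from h import *
np.set_printoptions(precision=1,suppress=True)
f=shot("top");W=world(f)
print("bench z",np.nanmedian(W[320:350,320:380,2]),np.nanmedian(W[95:110,350:500,2]))
for t in tools(f,W,[(165,200,155,220),(145,175,210,280),(305,335,128,190)]):print("tool",*t)
z=W[...,2]
P,r=rect(f,W,200,252,205,268,z>100);print("tin rim",r,P[:,2].mean())
P,r=rect(f,W,200,252,205,268,z>20);print("tin all",r,len(P), np.histogram(P[:,2],np.arange(0,125,10)))
P,r=rect(f,W,245,345,185,270,(z>38)&(z<60));print("tray",r,P[:,2].mean())
hsv=cv2.cvtColor(f["pixels"],cv2.COLOR_RGB2HSV)
m=(hsv[...,2]<75)|(hsv[...,1]<60)
P,r=rect(f,W,345,465,170,272,m&(z<12)&(hsv[...,1]<90));print("mat",r,np.median(P[:,2]),len(P))
P,r=rect(f,W,198,258,198,272,(z<9)&(z>2.2));print("pad",r,len(P))
for n,w in dict(spool=(360,400,135,172),glue=(175,215,285,320),shoe=(390,440,255,360)).items():
    P,r=rect(f,W,*w,z>30);print(n,r,P[:,2].max())
cv2.imwrite("pics/c1.png",cv2.cvtColor(cv2.resize(f["pixels"][140:280,140:350],None,fx=3.7,fy=3.7,interpolation=2),cv2.COLOR_RGB2BGR))
E
```

```text
bench z 0.7630365417486473 0.5941014199737538
tool [654.1 355.6] [90.1 24. ] -162.00725680543232 22.220441858070622
tool [485.4 417.6] [90.8 24.2] -164.516202744823 22.357282506339004
tool [733.3 -80.1] [24.1 89.7] 168.4670009391558 22.112902757061427
tin rim ((469.23187255859375, 203.6162872314453), (100.26417541503906, 64.25027465820312), 38.719669342041016) 112.49319106328213
tin all ((469.2516784667969, 203.52073669433594), (100.30321502685547, 64.23698425292969), 38.60042953491211) 803 (array([  0,   0,  33,  50,  66,  39,  47, 334,  43,  31,  34, 125]), array([  0,  10,  20,  30,  40,  50,  60,  70,  80,  90, 100, 110, 120]))
tray ((500.3711853027344, 15.062278747558594), (190.14340209960938, 230.34640502929688), 1.3166906833648682) 45.149967734505644
mat ((516.8968505859375, -316.7514953613281), (240.32015991210938, 281.42877197265625), 4.874299049377441) 3.775700334760586 7439
pad ((475.45953369140625, 216.0304412841797), (192.77862548828125, 168.06060791015625), 1.7314324378967285) 1350
spool ((709.1785278320312, -238.25653076171875), (62.83722686767578, 62.62948226928711), 46.30084991455078) 79.3068167876088
glue ((291.48114013671875, 299.7475891113281), (66.28589630126953, 68.13601684570312), 88.66093444824219) 93.14729505380092
shoe ((262.9176330566406, -325.98516845703125), (249.6968536376953, 73.6446762084961), 5.177452087402344) 75.65039397156261
```

View pics/c1.png

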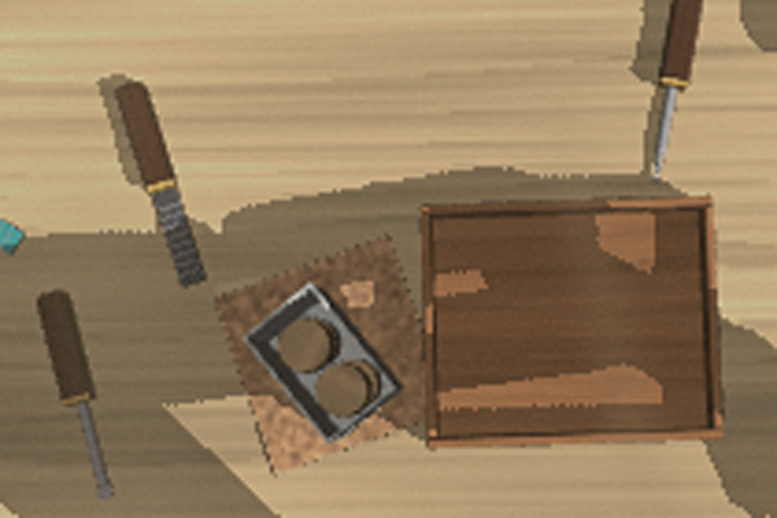

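```bash
cat >> h.py <<'E'
def go(x,y,z,yaw=None):
    """units needed (translate first in the present tool frame, then turn)"""
    s=env.state();p=np.array(s["ee_pos"]);r,pt,c=s["ee_rot"];t=np.radians(c)
    d=np.array([x,y,z])-p
    dx=d[0]*np.cos(t)+d[1]*np.sin(t);dy=d[0]*np.sin(t)-d[1]*np.cos(t)
    u=np.array([dx,dy,-d[2]])/40
    n=max(1,int(np.ceil(np.linalg.norm(u))))
    print("pose",np.round(p,1),np.round(s["ee_rot"],1),"t",round(s["time_s"],2),"w",round(s["gripper_width"],1),"F",np.round(s["force"],1))
    print("units",np.round(u,2),"rows",n,"each",np.round(u/n,3))
    if yaw is not None:
        a=(yaw-c+180)%360-180;print("turn units",round(-np.radians(a)/.12,2),"dyaw",round(a,1))
E
python3 - <<'E'
from h import *
f=shot("top")
print("pad",ray(f,229.6,235.9,4))
c=[(u/3.7+140,v/3.7+140)for u,v in[(215,297),(388,237),(275,473)]]
print([np.round(ray(f,*q,4),1) for q in c])
go(488.7,219.1,213,38.7)
E
```

```text
pad [475.51478087 205.30062835]
[array([523.4, 299.4]), array([570.3, 159.2]), array([381.7, 250.9])]
pose [ 224.8 -528.9  213.4] [-179.9   -0.    23. ] t 0.2 w 91.0 F [-0.2 -0.6 -0.1]
units [ 1.339e+01 -1.463e+01  1.000e-02] rows 20 each [ 0.669 -0.732  0.001]
turn units -2.28 dyaw 15.7
```

send_rows([
  [[0.67,-0.73,0,0,1],[0.67,-0.73,0,0,1],[0.67,-0.73,0,0,1],[0.67,-0.73,0,0,1],[0.67,-0.73,0,0,1]],
])

```text
time_s: 0.62
ee_pos: [291.2, -340.6, 213.7]
ee_rot: [-180.0, -0.0, 23.0]
force: [0.8, 0.1, -0.6]
gripper_width: 90.8
gripper_force: 0.0
```

send_rows([
  [[0.67,-0.73,0,0,1],[0.67,-0.73,0,0,1],[0.67,-0.73,0,0,1],[0.67,-0.73,0,0,1],[0.67,-0.73,0,0,1]],
])

```text
time_s: 1.03
ee_pos: [357.4, -153.8, 214.1]
ee_rot: [180.0, -0.0, 23.0]
force: [1.1, -0.8, -0.9]
gripper_width: 91.2
gripper_force: 0.0
```

send_rows([
  [[0.67,-0.73,0,0,1],[0.67,-0.73,0,0,1],[0.67,-0.73,0,0,1],[0.67,-0.73,0,0,1],[0.67,-0.73,0,0,1]],
])

```text
time_s: 1.45
ee_pos: [423.6, 33.1, 214.1]
ee_rot: [180.0, -0.0, 23.0]
force: [1.0, -0.1, 0.7]
gripper_width: 91.4
gripper_force: 0.0
```

send_rows([
  [[0.67,-0.73,0,0,1],[0.67,-0.73,0,0,1],[0.67,-0.73,0,0,1],[0.67,-0.73,0,0,1],[0.67,-0.73,0,0,1]],
])

```text
time_s: 1.87
ee_pos: [489.9, 220.0, 213.8]
ee_rot: [180.0, 0.0, 23.1]
force: [-0.2, 0.2, 0.6]
gripper_width: 91.5
gripper_force: 0.0
```

send_rows([
  [[0,0,0,-0.76,1],[0,0,0,-0.76,1],[0,0,0,-0.76,1],[0,0,0,0,1],[0,0,0,0,1]],
])

```text
time_s: 2.28
ee_pos: [489.7, 217.9, 213.7]
ee_rot: [-180.0, 0.0, 38.6]
force: [-0.6, -0.6, -0.1]
gripper_width: 91.0
gripper_force: 0.0
```

Run:
```python
from h import *
go(488.7,219.1,42,38.7)
```

```text
pose [489.7 217.9 213.7] [-180.     0.    38.6] t 2.28 w 91.0 F [-0.6 -0.6 -0.1]
units [ 0.   -0.04  4.29] rows 5 each [ 0.    -0.008  0.859]
turn units -0.02 dyaw 0.1
```

send_rows([
  [[0,0,0.86,0,1],[0,0,0.86,0,1],[0,0,0.86,0,1],[0,0,0.86,0,1],[0,0,0.86,0,1]],
])

```text
time_s: 2.7
ee_pos: [489.9, 217.6, 40.9]
ee_rot: [180.0, -0.1, 38.5]
force: [0.9, 0.2, -1.3]
gripper_width: 90.6
gripper_force: 0.0
```

send_rows([
  [[0,0,0,0,0],[0,0,0,0,0],[0,0,0,0,0],[0,0,0,0,0],[0,0,0,0,0]],
], squeeze=50)

```text
time_s: 3.12
ee_pos: [491.4, 218.7, 44.3]
ee_rot: [179.9, -0.3, 38.7]
force: [0.3, 0.7, 3.9]
gripper_width: 64.3
gripper_force: 49.7
```

send_rows([
  [[0,0,0,0,0],[0,0,0,0,0],[0,0,-0.5,0,0],[0,0,-1,0,0],[0,0,0,0,0]],
])

```text
time_s: 3.53
ee_pos: [493.8, 219.5, 108.5]
ee_rot: [179.8, -0.7, 38.7]
force: [2.2, 0.1, 0.1]
gripper_width: 64.0
gripper_force: 49.7
```

Run:
```python
from h import *
go(500,225,103,91.3)
f=shot("side","s1")
cv2.imwrite("pics/s1.png",cv2.cvtColor(cv2.resize(f["pixels"][140:340,160:440],None,fx=2.8,fy=2.8),cv2.COLOR_RGB2BGR))
```

```text
pose [493.8 219.5 108.5] [179.8  -0.7  38.7] t 3.53 w 64.0 F [2.2 0.1 0.1]
units [ 0.21 -0.01  0.14] rows 1 each [ 0.207 -0.011  0.137]
turn units -7.65 dyaw 52.6
```

View pics/s1.png

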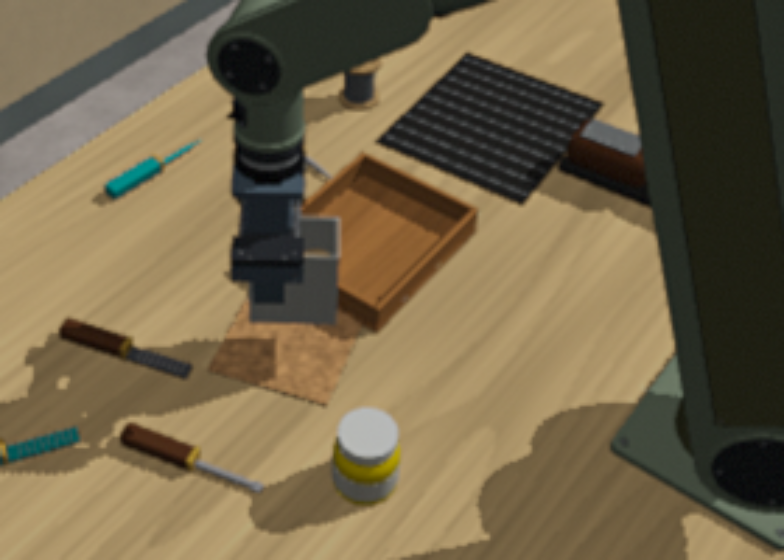

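send_rows([
  [[0,0,0,-0.95,0],[0,0,0,-0.95,0],[0,0,0,-0.95,0],[0,0,0,-0.95,0],[0,0,0,-0.95,0]],
])

```text
time_s: 4.0
ee_pos: [488.9, 217.5, 101.0]
ee_rot: [-179.9, 0.1, 71.7]
force: [-0.5, 0.5, -3.0]
gripper_width: 64.2
gripper_force: 49.8
```

send_rows([
  [[0,0,0,-0.95,0],[0,0,0,-0.95,0],[0,0,0,-0.95,0],[0,0.15,0.5,0,0],[0,0,0.5,0,0]],
])

```text
time_s: 4.42
ee_pos: [497.1, 218.3, 61.9]
ee_rot: [179.8, -0.1, 91.0]
force: [0.1, 0.1, -3.9]
gripper_width: 63.7
gripper_force: 49.8
```

send_rows([
  [[0,0,0,0,0],[0,0,0,0,0]],
], squeeze=12)

```text
time_s: 4.58
ee_pos: [494.3, 217.3, 60.6]
ee_rot: [-179.8, 0.1, 90.9]
force: [0.6, -0.3, -3.1]
gripper_width: 64.0
gripper_force: 12.0
```

Run:
```python
from h import *
go(500,205,67,91.3)
f=shot("top");W=world(f);z=W[...,2]
P=W[215:260,200:260].reshape(-1,3);m=(P[:,2]>60)&(P[:,2]<150);P=P[m]
print(P.min(0),P.max(0),len(P))
```

```text
pose [494.3 217.3  60.6] [-1.798e+02  1.000e-01  9.090e+01] t 4.58 w 64.0 F [ 0.6 -0.3 -3.1]
units [-0.31  0.14 -0.16] rows 1 each [-0.31   0.138 -0.16 ]
turn units -0.05 dyaw 0.4
[464.49146173 138.16283116  60.36252567] [528.55438981 182.71070017 134.82709522] 242
```

send_rows([
  [[-0.15,0.07,-0.05,0,0],[-0.15,0.07,-0.05,0,0],[-0.15,0,-0.1,0,0],[-0.15,0,-0.15,0,0],[-0.15,0,-0.17,0,0]],
])

```text
time_s: 5.05
ee_pos: [502.5, 187.5, 83.9]
ee_rot: [179.9, -0.0, 90.9]
force: [0.9, 2.0, -3.6]
gripper_width: 63.8
gripper_force: 12.0
```

send_rows([
  [[-0.15,0,-0.18,0,0],[-0.15,0,-0.15,0,0],[-0.15,0,-0.15,0,0],[0,0,0,0,0]],
])

```text
time_s: 5.38
ee_pos: [502.6, 168.7, 103.4]
ee_rot: [179.9, 0.0, 90.9]
force: [0.4, -0.1, -2.7]
gripper_width: 64.1
gripper_force: 12.0
```

Run:
```python
from h import *
go(500,175,98,91.3)
f=shot("side","s2")
cv2.imwrite("pics/s2.png",cv2.cvtColor(cv2.resize(f["pixels"][140:300,190:380],None,fx=3,fy=3),cv2.COLOR_RGB2BGR))
```

```text
pose [502.6 168.7 103.4] [179.9   0.   90.9] t 5.38 w 64.1 F [ 0.4 -0.1 -2.7]
units [ 0.16 -0.06  0.13] rows 1 each [ 0.159 -0.062  0.134]
turn units -0.06 dyaw 0.4
```

View pics/s2.png

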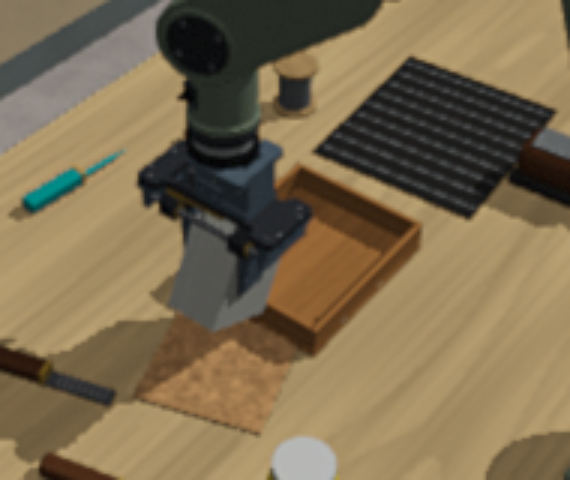

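send_rows([
  [[-0.18,0,-0.08,0,0],[-0.18,0,-0.06,0,0],[-0.18,0,-0.04,0,0],[-0.18,0,-0.02,0,0],[-0.18,0,0,0,0]],
])

```text
time_s: 5.85
ee_pos: [502.7, 133.5, 110.4]
ee_rot: [180.0, -0.0, 90.9]
force: [-1.0, 3.6, 1.4]
gripper_width: 63.9
gripper_force: 12.0
```

send_rows([
  [[-0.22,0,0,0,0],[-0.22,0,0.03,0,0],[-0.22,0,0.06,0,0],[-0.2,0,0.07,0,0],[-0.2,0,0.09,0,0]],
])

```text
time_s: 6.27
ee_pos: [503.5, 90.5, 99.9]
ee_rot: [180.0, 0.0, 91.0]
force: [-0.4, 1.2, 2.4]
gripper_width: 64.1
gripper_force: 12.0
```

Run:
```python
from h import *
go(500,67,83,91.3)
f=shot("side","s3")
cv2.imwrite("pics/s3.png",cv2.cvtColor(cv2.resize(f["pixels"][140:300,190:380],None,fx=3,fy=3),cv2.COLOR_RGB2BGR))
```

```text
pose [503.5  90.5  99.9] [180.   0.  91.] t 6.27 w 64.1 F [-0.4  1.2  2.4]
units [-0.59 -0.1   0.42] rows 1 each [-0.585 -0.097  0.422]
turn units -0.05 dyaw 0.3
```

View pics/s3.png

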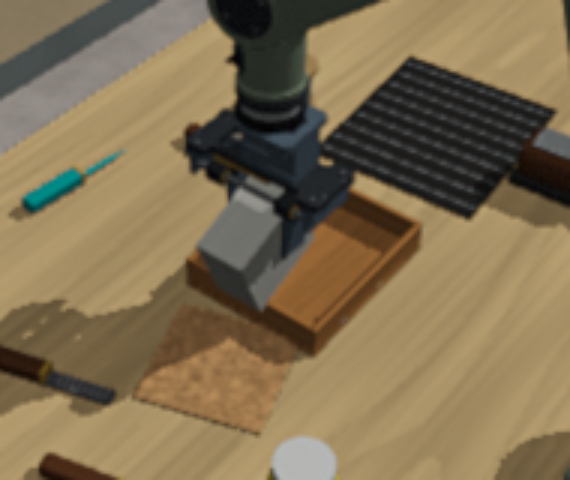

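send_rows([
  [[-0.15,0,0.08,0,0],[-0.15,0,0.1,0,0],[-0.15,0,0.12,0,0],[-0.15,0,0.14,0,0],[0,0,0,0,0]],
])

```text
time_s: 6.73
ee_pos: [503.6, 66.3, 81.0]
ee_rot: [-179.9, 0.1, 90.9]
force: [-0.4, 0.3, -3.9]
gripper_width: 63.7
gripper_force: 12.0
```

send_rows([
  [[0,0,0,0,0],[0,0,-0.3,0,0],[0.3,0,-0.7,0,0],[-0.6,0,0,0,0],[0,0,0,0,0]],
], squeeze=40)

```text
time_s: 7.15
ee_pos: [504.8, 54.3, 123.2]
ee_rot: [179.9, 0.1, 91.0]
force: [0.7, -0.7, -3.6]
gripper_width: 63.8
gripper_force: 40.0
```

send_rows([
  [[0.6,0,0,0,0],[-0.6,0,0,0,0],[0,0,0,0,0],[0,0,0,0,0]],
])

```text
time_s: 7.48
ee_pos: [503.4, 55.8, 121.5]
ee_rot: [-179.9, 0.0, 90.9]
force: [0.1, -0.7, -3.1]
gripper_width: 63.8
gripper_force: 40.0
```

Run:
```python
from h import *
go(500,67,83,91.3)
f=shot("side","s4");g=shot("top")
a=cv2.resize(f["pixels"][150:290,210:370],(460,402));b=cv2.resize(g["pixels"][180:270,245:345],None,fx=3.3,fy=3.3);c=np.zeros((402,800,3),np.uint8);c[:,:460]=a;c[:297,465:795]=b
cv2.imwrite("pics/s4.png",cv2.cvtColor(c,cv2.COLOR_RGB2BGR))
```

```text
pose [503.4  55.8 121.5] [-179.9    0.    90.9] t 7.48 w 63.8 F [ 0.1 -0.7 -3.1]
units [ 0.28 -0.08  0.96] rows 2 each [ 0.141 -0.04   0.481]
turn units -0.06 dyaw 0.4
```

View pics/s4.png

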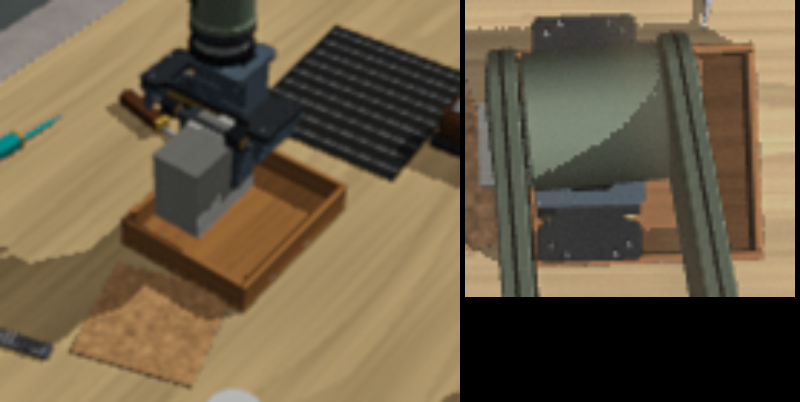

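send_rows([
  [[-0.38,0,0,0,0],[0,0,0.4,0,0],[0,0,0.5,0,0],[0,0,0.47,0,0],[0,0,0,0,0]],
])

```text
time_s: 8.0
ee_pos: [501.4, 40.4, 64.3]
ee_rot: [-179.6, 0.0, 90.9]
force: [-0.7, 0.4, -2.9]
gripper_width: 64.1
gripper_force: 40.0
```

send_rows([
  [[0,0,0,0,0.85],[0,0,0,0,0.85],[0,0,0,0,0.9],[0,0,0,0,0.9],[0,0,0,0,0.9]],
], squeeze=10)

```text
time_s: 8.42
ee_pos: [505.1, 40.6, 68.6]
ee_rot: [179.9, -0.0, 90.9]
force: [-0.6, 0.1, -0.1]
gripper_width: 82.2
gripper_force: 0.0
```

Run:
```python
from h import *
np.set_printoptions(precision=1,suppress=True)
go(503,75,39,90.9)
f=shot("side");W=world(f)
m=(W[...,2]>15)&(W[...,0]>455)&(W[...,0]<550)&(W[...,1]<130)&(W[...,1]>-60)&(W[...,2]<115)
P=W[m];print(P.min(0),P.max(0))
for z0 in range(15,115,10):
    Q=P[(P[:,2]>=z0)&(P[:,2]<z0+10)];print(z0,len(Q),Q[:,:2].min(0) if len(Q) else'',Q[:,:2].max(0) if len(Q) else'')
cv2.imwrite("pics/s5.png",cv2.cvtColor(cv2.resize(f["pixels"][150:290,210:370],None,fx=4,fy=4),cv2.COLOR_RGB2BGR))
```

```text
pose [505.1  40.6  68.6] [179.9  -0.   90.9] t 8.42 w 82.2 F [-0.6  0.1 -0.1]
units [ 0.9 -0.   0.7] rows 2 each [ 0.4 -0.   0.4]
turn units 0.01 dyaw -0.0
[455.1   5.1  15. ] [549.2 130.  114.4]
15 55 [457.5   5.1] [548.5 129.9]
25 59 [459.7  10.1] [547.6 130. ]
35 106 [455.9   8.7] [544.9 129.9]
45 65 [465.4  41.7] [532.9 129.4]
55 53 [465.9  50.5] [531.7 119.2]
65 55 [455.1  20.6] [530.2 120.6]
75 65 [456.9  43.2] [530.9 118.7]
85 67 [455.3  28.8] [547.7 120.5]
95 128 [457.9   5.2] [548.8 119.1]
105 310 [457.    6.7] [549.2 118.4]
```

View pics/s5.png

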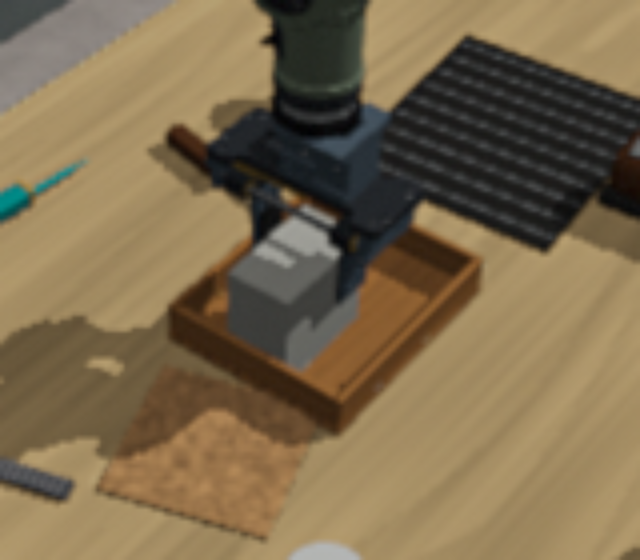

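send_rows([
  [[0.65,-0.12,0,0,0.9],[0.66,0,0,0,0.9],[0,0,0.37,0,0.9],[0,0,0.37,0,0.9],[0,0,0,0,0.9]],
])

```text
time_s: 8.88
ee_pos: [497.0, 93.0, 36.3]
ee_rot: [-179.8, 0.0, 91.0]
force: [-1.4, -0.5, -0.6]
gripper_width: 81.9
gripper_force: 0.0
```

send_rows([
  [[0,0,0,0,0],[0,0,0,0,0],[0,0,0,0,0],[0,0,0,0,0],[0,0,0,0,0]],
], squeeze=7)

```text
time_s: 9.3
ee_pos: [499.8, 92.7, 38.9]
ee_rot: [179.8, -0.0, 90.9]
force: [1.0, -0.8, 2.7]
gripper_width: 64.7
gripper_force: 7.0
```

send_rows([
  [[0,0,-0.3,0,0],[0,0,-0.3,0,0],[0,0,-0.3,0,0],[0,0,-0.3,0,0],[0,0,-0.3,0,0]],
])

```text
time_s: 9.72
ee_pos: [497.8, 92.6, 98.1]
ee_rot: [-179.9, 0.0, 90.9]
force: [-0.7, 0.6, -2.1]
gripper_width: 63.8
gripper_force: 7.0
```

send_rows([
  [[0,0,-0.3,0,0],[0,0,-0.3,0,0],[0,0,0,0,0],[0,0,0,0,0]],
])

```text
time_s: 10.05
ee_pos: [498.5, 92.7, 121.9]
ee_rot: [180.0, -0.0, 90.9]
force: [0.8, -0.1, -3.1]
gripper_width: 64.0
gripper_force: 7.0
```

Run:
```python
from h import *
go(503,75,39,90.9)
f=shot("side")
cv2.imwrite("pics/s6.png",cv2.cvtColor(cv2.resize(f["pixels"][120:290,190:370],None,fx=3.4,fy=3.4),cv2.COLOR_RGB2BGR))
```

```text
pose [498.5  92.7 121.9] [180.   -0.   90.9] t 10.05 w 64.0 F [ 0.8 -0.1 -3.1]
units [-0.44  0.11  2.07] rows 3 each [-0.148  0.035  0.691]
turn units 0.01 dyaw -0.0
```

View pics/s6.png

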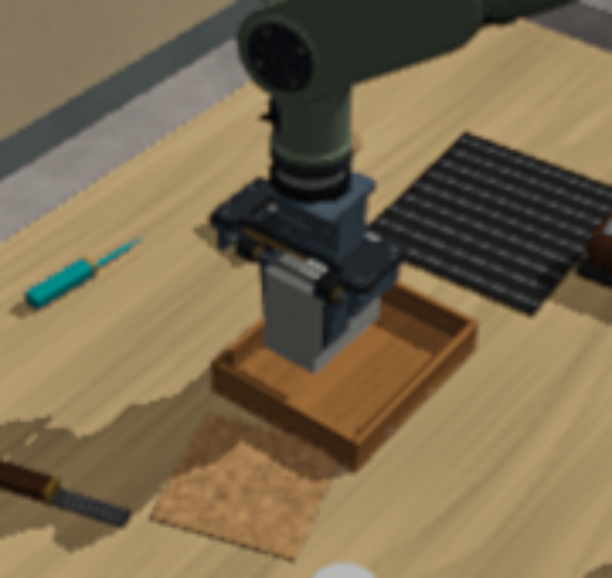

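send_rows([
  [[0,0,0.3,0,0],[0,0,0,0,0],[0,0,0,0,0]],
], squeeze=4.5)

```text
time_s: 10.35
ee_pos: [497.4, 92.6, 108.6]
ee_rot: [-179.8, 0.0, 90.9]
force: [0.0, 0.0, -3.5]
gripper_width: 64.2
gripper_force: 4.5
```

send_rows([
  [[0,0,0,0,0],[0,0,0,0,0],[0,0,0,0,0]],
], squeeze=3.5)

```text
time_s: 10.6
ee_pos: [498.8, 92.8, 110.1]
ee_rot: [180.0, 0.0, 91.0]
force: [0.5, 0.2, -2.3]
gripper_width: 64.1
gripper_force: 3.5
```

```bash
cat >> h.py <<'E'
def tinpts(x0,x1,y0,y1,z0,z1,step=10):
    np.set_printoptions(precision=1,suppress=True)
    W=world(shot("side"));P=W.reshape(-1,3)
    P=P[(P[:,0]>x0)&(P[:,0]<x1)&(P[:,1]>y0)&(P[:,1]<y1)&(P[:,2]>z0)&(P[:,2]<z1)]
    for z in np.arange(z0,z1,step):
        Q=P[(P[:,2]>=z)&(P[:,2]<z+step)]
        if len(Q)>3:print(z,len(Q),"x",Q[:,0].min(),Q[:,0].max(),"y",Q[:,1].min(),Q[:,1].max())
E
python3 - <<'E'
from h import *
go(503,75,39,90.9)
tinpts(462,492,20,170,50,190)
E
```

```text
pose [498.8  92.8 110.1] [180.   0.  91.] t 10.6 w 64.1 F [ 0.5  0.2 -2.3]
units [-0.45  0.1   1.78] rows 2 each [-0.223  0.048  0.889]
turn units 0.01 dyaw -0.1
50 18 x 463.88730889617796 469.0648991605251 y 33.857769756578136 85.28438474955749
60 27 x 462.8798476985701 467.31490571665495 y 30.65307989948542 102.14625329970124
70 29 x 463.731419897607 467.7922600351925 y 27.248002719704118 131.53105505738665
80 61 x 462.2902477941667 491.96277669910523 y 20.688436018184348 143.7676501472123
90 54 x 463.36409380488317 491.52416943748085 y 28.907327802427744 139.88540064909557
100 37 x 463.2245806354749 489.969109941007 y 23.04684873285521 136.71250974894826
110 32 x 462.1781684053784 490.38821465943386 y 106.46561364283127 132.09545372582295
120 30 x 462.08121016526 491.944487821788 y 105.85311720975619 126.26591432566681
130 27 x 462.2241167986514 488.45322340170105 y 105.72548537167404 122.76577902270526
140 30 x 462.25352941591154 491.7122053294564 y 106.29131673204711 118.54983583972603
150 23 x 462.40867543679553 491.280573072415 y 103.35479361567866 112.82453517378337
160 18 x 463.5691513822999 490.8264736547859 y 100.9561759576186 110.41845681462826
170 5 x 482.1816347048739 491.38021595833754 y 98.51582586074517 106.9109887039657
```

send_rows([
  [[0,0,-0.2,0,0],[0,0,-0.4,0,0],[0,0,0,0,0],[0,0,0,0,0]],
], squeeze=3)

```text
time_s: 10.98
ee_pos: [499.7, 93.0, 135.2]
ee_rot: [179.8, -0.0, 91.0]
force: [-1.1, -0.4, -1.3]
gripper_width: 64.1
gripper_force: 3.0
```

send_rows([
  [[0.3,0,0,0,0],[-0.3,0,0,0,0],[0.3,0,0,0,0],[-0.3,0,0,0,0],[0,0,0,0,0]],
])

```text
time_s: 11.4
ee_pos: [498.3, 92.2, 133.5]
ee_rot: [-179.9, 0.1, 91.0]
force: [-0.8, 0.2, -1.4]
gripper_width: 64.2
gripper_force: 3.0
```

Run:
```python
from h import *
go(503,75,39,90.9)
tinpts(462,492,20,170,40,190)
```

```text
pose [498.3  92.2 133.5] [-1.799e+02  1.000e-01  9.100e+01] t 11.4 w 64.2 F [-0.8  0.2 -1.4]
units [-0.43  0.11  2.36] rows 3 each [-0.144  0.037  0.787]
turn units 0.01 dyaw -0.1
40 45 x 462.1724742119867 489.37148876698006 y 21.654295674506443 130.33053495960758
50 20 x 462.9481005543504 468.0896554272456 y 48.98149789655406 106.86636238338792
60 21 x 463.81836524994117 467.2211997516014 y 46.214899688043374 112.22996081802705
70 29 x 462.59055110315353 468.1590704815608 y 34.11747707061215 123.27480354387808
80 36 x 462.4522494761452 468.798618090393 y 31.815885009710087 137.6765085129863
90 49 x 462.87793045023125 468.10520148526075 y 20.253256984955215 146.60164129956138
100 48 x 462.25488569394884 486.7625788927468 y 20.2729389942931 159.92383034197906
110 80 x 462.46422232253997 491.61643905692176 y 28.023282119869236 162.99241503128485
120 59 x 462.53784360740417 491.93262523673184 y 35.74051278024274 152.5857022454635
130 53 x 462.036854847305 491.8212822365733 y 43.029231889193625 145.30821257110017
140 41 x 462.438191567225 491.00447115701127 y 106.24436991833568 134.7738036208002
150 35 x 463.57764993938474 491.2493052093529 y 104.04629009444614 122.12552555139678
160 35 x 463.4422393617431 491.5555786410381 y 94.83625184354048 116.43606988025658
170 19 x 463.0523905219703 488.1417070015933 y 93.01125216952721 107.75362687048278
180 4 x 462.3080327330773 490.476226156645 y 94.01264386421258 104.01504830231579
```

send_rows([
  [[0,0,0,0,0],[0,0,-0.2,0,0],[0.2,0,0,0,0],[0.4,-0.1,0,0,0],[0.7,-0.1,0,0,0]],
], squeeze=15)

```text
time_s: 11.87
ee_pos: [490.4, 144.1, 142.6]
ee_rot: [179.9, 0.1, 90.8]
force: [1.1, -1.6, -1.1]
gripper_width: 64.0
gripper_force: 15.0
```

send_rows([
  [[0.8,-0.1,0,0,0],[0.7,0,0,0,0],[0.5,0,0,0,0],[0.27,0,0,0,0],[0,0,0,0,0]],
])

```text
time_s: 12.28
ee_pos: [484.4, 237.8, 142.1]
ee_rot: [179.9, -0.1, 91.1]
force: [0.7, -1.0, -1.9]
gripper_width: 63.9
gripper_force: 15.0
```

Run:
```python
from h import *
go(485,235,80,90.9)
tinpts(447,560,140,300,40,200)
g=shot("top")
a=cv2.resize(g["pixels"][180:280,195:345],None,fx=4,fy=4)
W=world(g);P=W[190:265,250:340].reshape(-1,3);P=P[(P[:,0]>415)&(P[:,0]<585)&(abs(P[:,1]-15)<105)];print(np.histogram(P[:,2],[0,12,30,40,46,60,90]))
cv2.imwrite("pics/s7.png",cv2.cvtColor(a,cv2.COLOR_RGB2BGR))
```

```text
pose [484.4 237.8 142.1] [ 1.799e+02 -1.000e-01  9.110e+01] t 12.28 w 63.9 F [ 0.7 -1.  -1.9]
units [-0.07  0.01  1.55] rows 2 each [-0.035  0.007  0.777]
turn units 0.03 dyaw -0.2
50 12 x 449.01911851699845 453.9835910270631 y 202.34791740625894 222.9174477163342
60 19 x 449.8309732437216 453.5153404713053 y 191.59178654171114 237.85541335264088
70 26 x 449.0986464703983 453.9514841867559 y 181.29483048551026 247.5520008748564
80 34 x 449.07801358396 454.5065200644035 y 176.36862407700983 267.7858112455873
90 49 x 447.25943911310844 453.0289099481397 y 170.7451875231119 277.6147159199496
100 75 x 448.9206562881062 514.3230366114464 y 161.0999158122288 296.91057190763627
110 120 x 448.44747644495874 514.179120223162 y 161.7241904404857 298.62536793616925
120 135 x 448.5345031560256 513.0147361588176 y 151.19211399900018 292.73145178030927
130 97 x 448.8382448311355 514.7668310339731 y 162.1000210671723 283.61622695375183
140 84 x 447.629773187836 516.4281033428618 y 251.50759897734963 279.2804359418441
150 80 x 449.6036399726089 524.5836103339274 y 190.0225890891768 270.8826337491529
160 82 x 449.840734641047 522.951055665919 y 199.58985738697925 262.1031353545445
170 77 x 450.1844026048045 526.2956557804616 y 240.4462927562438 256.4172849276756
180 66 x 454.2616415461848 524.9702638982078 y 223.21168104589162 255.51394841599188
190 25 x 511.32985732449276 525.9063639358327 y 221.92486795658363 254.32493769223345
(array([3087,  304,   97,  320,  224,    0]), array([ 0, 12, 30, 40, 46, 60, 90]))
```

View pics/s7.png

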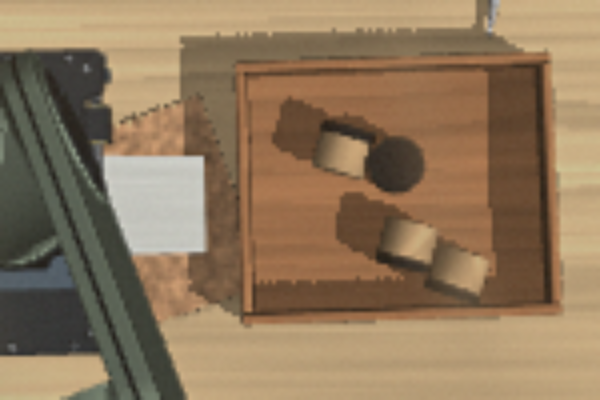

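send_rows([
  [[0,0,0.4,0,0],[0,0,0.4,0,0],[0,0,0.3,0,0],[0,0,0.2,0,0],[0,0,0.2,0,0]],
], squeeze=6)

```text
time_s: 12.8
ee_pos: [484.4, 234.8, 82.5]
ee_rot: [-180.0, -0.1, 90.8]
force: [-2.1, 2.2, 6.5]
gripper_width: 64.0
gripper_force: 6.0
```

send_rows([
  [[0,0,0.2,0,0],[0,0,0.2,0,0],[0,0,0.2,0,0],[0,0,0.2,0,0],[0,0,0.2,0,0]],
])

```text
time_s: 13.22
ee_pos: [485.5, 235.4, 43.1]
ee_rot: [179.8, -0.1, 90.8]
force: [0.1, 2.8, 5.8]
gripper_width: 63.8
gripper_force: 6.0
```

Run:
```python
from h import *
go(485,235,37,90.9)
tinpts(447,520,110,300,6,120)
```

```text
pose [485.5 235.4  43.1] [ 1.798e+02 -1.000e-01  9.080e+01] t 13.22 w 63.8 F [0.1 2.8 5.8]
units [-0.01 -0.01  0.15] rows 1 each [-0.011 -0.013  0.151]
turn units -0.01 dyaw 0.1
6 31 x 448.3686931599601 507.5126786223567 y 128.88594307580922 289.9876615605542
16 30 x 448.31225733795054 457.9008767363471 y 128.9728480894155 268.6511093272047
26 27 x 449.90479820270946 454.5451508571175 y 128.08984729545716 292.0151214725413
36 25 x 447.67122470217157 510.50550351792504 y 126.5205076454165 299.83824717374137
46 47 x 449.32855822759564 515.8595889499962 y 248.58029663910486 299.7621828804755
56 68 x 447.0547962140788 515.01347355777 y 248.37406551765412 299.8699051165265
66 63 x 450.17025471017496 512.3229408501078 y 246.8019004848005 298.66993100885736
76 63 x 449.2007685450508 513.6047465839222 y 247.1224280189365 297.57427368958804
86 67 x 449.244995872597 514.8924615254393 y 248.99506019339344 292.08046838980613
96 61 x 450.53768582681005 516.7638292617761 y 257.14793967446633 289.8573700916919
106 54 x 448.6133514931264 513.8990378367563 y 232.16104182214724 285.65681020289014
116 41 x 451.64808688227777 514.6483328622621 y 232.98363292721297 282.20040709625084
```

send_rows([
  [[0,0,0.1,0,0],[0,0,0,0,0.9],[0,0,0,0,0.9],[0,0,0,0,0.9],[0,0,0,0,0.9]],
])

```text
time_s: 13.68
ee_pos: [484.3, 235.1, 38.0]
ee_rot: [-180.0, 0.0, 90.9]
force: [0.8, 0.4, 0.7]
gripper_width: 81.8
gripper_force: 0.0
```

send_rows([
  [[0,0,-0.5,0,1],[0,0,-0.5,0,1],[0,0,0,0,1]],
])

```text
time_s: 13.93
ee_pos: [486.6, 236.3, 81.2]
ee_rot: [179.6, -0.1, 91.0]
force: [0.6, 0.8, 0.3]
gripper_width: 91.2
gripper_force: 0.0
```

Run:
```python
from h import *
np.set_printoptions(precision=1,suppress=True)
go(485,208,65,90.9)
f=shot("side");W=world(f);P=W.reshape(-1,3)
P=P[(P[:,2]>94)&(P[:,2]<112)&(P[:,0]>440)&(P[:,0]<530)&(P[:,1]>130)&(P[:,1]<310)]
print(len(P),P.min(0),P.max(0),cv2.minAreaRect(P[:,:2].astype(np.float32)),np.percentile(P[:,2],[5,50,95]))
cv2.imwrite("pics/s8.png",cv2.cvtColor(cv2.resize(f["pixels"][130:310,170:360],None,fx=3.2,fy=3.2),cv2.COLOR_RGB2BGR))
```

```text
pose [486.6 236.3  81.2] [179.6  -0.1  91. ] t 13.93 w 91.2 F [0.6 0.8 0.3]
units [-0.7 -0.1  0.4] rows 1 each [-0.7 -0.1  0.4]
turn units 0.01 dyaw -0.1
453 [450.7 193.   94.1] [530.  302.4 109.4] ((490.6423034667969, 247.62213134765625), (78.26493835449219, 109.41985321044922), 1.4401785135269165) [ 97.5 102.6 106.2]
```

View pics/s8.png

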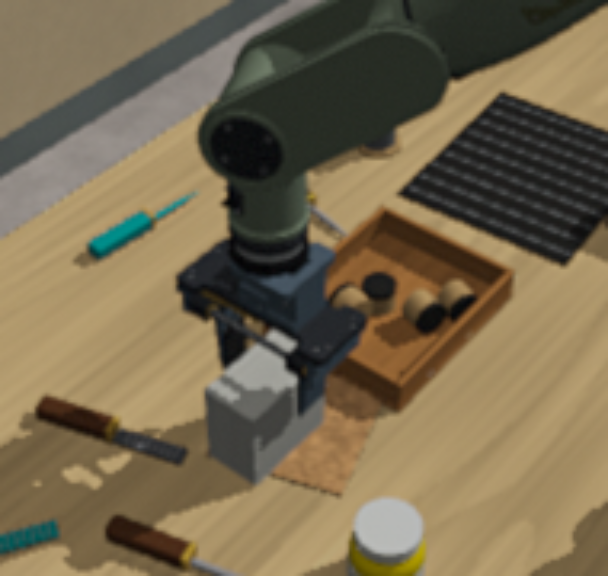

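send_rows([
  [[0.27,-0.05,0,0,1],[0,0,0.43,0,1],[0,0,0,0,0],[0,0,0,0,0],[0,0,0,0,0]],
], squeeze=25)

```text
time_s: 14.4
ee_pos: [481.7, 246.2, 60.2]
ee_rot: [-179.9, 0.0, 91.0]
force: [0.3, -0.2, 0.9]
gripper_width: 74.0
gripper_force: 0.0
```

send_rows([
  [[0,0,0,0,0],[0,0,0,0,0],[0,0,-0.5,0,0],[0,0,-0.7,0,0],[0,0,0,0,0]],
])

```text
time_s: 14.82
ee_pos: [485.0, 247.5, 113.3]
ee_rot: [179.5, -0.2, 90.9]
force: [1.0, 0.1, -1.0]
gripper_width: 63.7
gripper_force: 25.0
```

Run:
```python
from h import *
go(485,170,112,91.3)
tinpts(440,475,120,320,20,150)
```

```text
pose [485.  247.5 113.3] [179.5  -0.2  90.9] t 14.82 w 63.7 F [ 1.   0.1 -1. ]
units [-1.94 -0.03  0.03] rows 2 each [-0.969 -0.016  0.016]
turn units -0.05 dyaw 0.4
20 15 x 441.35631370639874 473.9867919260447 y 126.90571648519858 131.24976731394509
30 18 x 442.4980701465082 471.5555865040934 y 125.0958016713256 132.7230915296018
40 20 x 440.24867259408416 474.4540858484312 y 121.66890279578536 131.09797603510378
50 28 x 450.3393646075896 474.9549940287834 y 188.1436625154954 300.4671469944749
60 57 x 449.8861401521415 474.48251935975577 y 190.64219986675346 302.0096054007414
70 57 x 449.72903378539536 472.7312068519044 y 191.37323902975118 301.2696929797993
80 63 x 449.7008624001593 474.7602341384878 y 192.0063053191642 303.2108104450215
90 59 x 449.8283712440701 471.80434484902673 y 189.9140219170364 302.42805948628643
100 37 x 449.54357782975126 473.0320102190317 y 197.91123817111952 302.86965107641174
110 41 x 441.70141720969275 474.90240723217437 y 233.15626651507205 303.49025216615223
120 44 x 440.95426044683563 474.23624388247674 y 228.90965863120277 302.4303458275797
130 47 x 440.0546396692763 474.19888361059054 y 239.82284230936807 301.3073254585387
140 37 x 441.7159545193434 473.87223123292915 y 244.40107399719636 302.22139490049165
```

send_rows([
  [[-0.4,0,0,0,0],[-0.6,0,0,0,0],[-0.6,0,0,0,0],[-0.34,0,0,0,0],[0,0,0,0,0]],
], squeeze=10)

```text
time_s: 15.28
ee_pos: [482.2, 166.0, 107.7]
ee_rot: [-179.8, 0.1, 90.8]
force: [-1.4, -0.5, -0.9]
gripper_width: 64.4
gripper_force: 10.0
```

send_rows([
  [[0,0,0.18,0,0],[0.08,0,0.09,0,0],[0.08,0,0.09,0,0],[0.08,0,0.09,0,0],[0.08,0,0.09,0,0]],
])

```text
time_s: 15.7
ee_pos: [483.6, 183.1, 87.1]
ee_rot: [179.9, -0.1, 91.0]
force: [-0.6, 2.3, 5.2]
gripper_width: 64.0
gripper_force: 10.0
```

send_rows([
  [[0.06,0,0.09,0,0],[0.06,0,0.09,0,0],[0.04,0,0.09,0,0],[-0.05,0,0.05,0,0],[0,0,0,0,0]],
])

```text
time_s: 16.12
ee_pos: [483.6, 188.2, 74.3]
ee_rot: [179.9, -0.2, 91.0]
force: [-0.0, 5.7, 4.4]
gripper_width: 64.0
gripper_force: 10.0
```

Run:
```python
from h import *
go(485,190,82,91.3)
tinpts(440,475,132,320,2,150)
```

```text
pose [483.6 188.2  74.3] [179.9  -0.2  91. ] t 16.12 w 64.0 F [-0.   5.7  4.4]
units [ 0.05  0.04 -0.19] rows 1 each [ 0.045  0.037 -0.193]
turn units -0.05 dyaw 0.3
2 188 x 440.1072565796891 474.81834733983055 y 132.08423871865853 316.63757184760925
12 10 x 448.6437815784043 469.319115396601 y 180.53831183458283 217.4626538792187
22 25 x 447.75455687668807 473.5809060403677 y 166.98381288640485 222.57105920967092
32 36 x 446.81316564438305 474.88536665665663 y 133.00112980073106 226.0259515190803
42 40 x 447.44590862334246 471.695478712317 y 134.28614868635805 230.4164245738093
52 38 x 446.905215166302 474.80167478111 y 134.707359872677 235.73840471108417
62 23 x 447.76565614895253 468.02535274579884 y 142.39857723357113 239.31936298982487
72 31 x 441.3914094896338 471.8959194743642 y 168.69428680258306 244.21788132366316
82 32 x 440.0268777678266 464.3176839228561 y 175.2223032396589 247.49193795189592
92 42 x 440.3510507541182 474.8416409104731 y 186.12443634899478 252.75715897710666
102 75 x 440.3723673749646 474.53724433243076 y 186.34761262362565 252.2821753680289
112 68 x 443.46441779120164 474.81827574033105 y 192.39494056631645 232.7278087936296
122 13 x 443.60815852088126 474.5666014062392 y 193.3959412377119 210.10278227652623
```

send_rows([
  [[0.13,0,0.02,0,0],[0.13,0,0,0,0],[0.13,0,0,0,0],[0.13,0,0.02,0,0],[0.13,0,0.02,0,0]],
], squeeze=7)

```text
time_s: 16.58
ee_pos: [482.4, 212.2, 71.4]
ee_rot: [-180.0, 0.0, 91.0]
force: [-0.7, -0.1, -1.7]
gripper_width: 64.0
gripper_force: 7.0
```

send_rows([
  [[0.13,0,0.03,0,0],[0.13,0,0.03,0,0],[0.13,0,0.03,0,0]],
])

```text
time_s: 16.83
ee_pos: [482.4, 227.5, 68.6]
ee_rot: [-180.0, 0.1, 91.0]
force: [-1.7, -1.8, 5.5]
gripper_width: 64.0
gripper_force: 7.0
```

Run:
```python
from h import *
go(485,190,82,91.3)
tinpts(443,475,132,320,8,150)
```

```text
pose [482.4 227.5  68.6] [-1.8e+02  1.0e-01  9.1e+01] t 16.83 w 64.0 F [-1.7 -1.8  5.5]
units [-0.94  0.05 -0.34] rows 1 each [-0.938  0.05  -0.336]
turn units -0.05 dyaw 0.3
8 15 x 448.1349216450051 474.7239938006718 y 145.03051371305776 276.1166370695664
18 21 x 446.3136695135605 474.8292283642252 y 193.8368688455663 258.30260855608583
28 37 x 446.590574003868 467.631017386336 y 132.41831784777935 259.91827456830674
38 41 x 446.98290857420466 469.0375829056412 y 160.38386795331814 267.6427052555898
48 44 x 446.21403594940864 470.4810551466346 y 148.81275043767516 273.6556722909245
58 21 x 444.9732046292237 473.1276541395323 y 237.84615216851785 277.8965511510629
68 23 x 443.8554120608584 473.72790358198415 y 241.08215884931576 282.1716435865435
78 24 x 446.68440693151695 473.07167905847245 y 241.3621154093014 288.1382822674184
88 57 x 444.0232488558041 474.96858483280744 y 239.68906188641404 292.3333720235685
98 69 x 443.0409902420548 473.509864722987 y 239.2444825795268 284.296116177543
108 55 x 443.9420096188618 474.8787198560053 y 238.01904714494992 265.07076649745454
118 7 x 452.60902352148844 472.71275211636146 y 222.53060243134303 246.4911228904117
```

send_rows([
  [[0,0,0,0,1],[0,0,0,0,1],[0,0,0,0,1],[0,0,0,0,1],[0,0,0,0,1]],
])

```text
time_s: 17.3
ee_pos: [482.5, 227.2, 68.3]
ee_rot: [180.0, 0.0, 90.9]
force: [0.8, -0.6, -0.0]
gripper_width: 90.9
gripper_force: 0.0
```

Run:
```python
from h import *
go(482,207,65,91.3)
tinpts(443,520,132,320,8,128)
```

```text
pose [482.5 227.2  68.3] [180.    0.   90.9] t 17.3 w 90.9 F [ 0.8 -0.6 -0. ]
units [-0.5  -0.02  0.08] rows 1 each [-0.504 -0.021  0.083]
turn units -0.05 dyaw 0.4
8 68 x 446.14033473071333 508.2271100801685 y 132.69667404392032 290.11618948488615
18 70 x 445.39252030728494 513.7822359127155 y 132.0165843531057 245.26027972364147
28 58 x 447.27933008369905 513.1204452022939 y 134.21150082557244 246.58156759864914
38 49 x 447.64815275954936 513.0221634408572 y 133.22995833159553 245.15089995746484
48 56 x 447.559930689452 512.8855075130737 y 133.16306576517468 246.3380221880492
58 42 x 447.30855972809184 513.3032944973648 y 141.87346444457876 246.41931105780304
68 35 x 447.5816829268432 511.56728987731367 y 225.17455123271543 245.12051993846717
78 43 x 445.8849467806541 510.5826795758734 y 224.92588901993236 246.955477420296
88 39 x 447.3662657707033 509.4506898345943 y 224.52089308087147 245.8147697044085
98 159 x 449.0260597109856 513.5720273680242 y 191.13696948631036 246.82690784094916
```

send_rows([
  [[-0.65,-0.06,0.08,0,1],[0,0,0,0,0],[0,0,0,0,0],[0,0,0,0,0],[0,0,0,0,0]],
], squeeze=25)

```text
time_s: 17.77
ee_pos: [480.9, 201.8, 65.3]
ee_rot: [180.0, -0.0, 91.0]
force: [-0.1, -0.8, -0.3]
gripper_width: 67.4
gripper_force: 0.5
```

send_rows([
  [[0,0,0,0,0],[0,0,-0.5,0,0],[0,0,-0.7,0,0],[-0.65,0,0,0,0],[0,0,0,0,0]],
])

```text
time_s: 18.18
ee_pos: [481.4, 173.7, 114.4]
ee_rot: [179.9, 0.1, 91.0]
force: [-0.8, -0.6, -1.0]
gripper_width: 63.9
gripper_force: 25.0
```

send_rows([
  [[0,0,0,0,0],[0,0,0,0,0],[0,0,0,0,0]],
], squeeze=12)

```text
time_s: 18.43
ee_pos: [480.5, 175.8, 112.5]
ee_rot: [-179.9, 0.0, 91.0]
force: [-0.4, -0.3, -1.0]
gripper_width: 63.9
gripper_force: 12.0
```

Run:
```python
from h import *
go(482,175,106,91.3)
tinpts(443,520,132,320,38,158)
```

```text
pose [480.5 175.8 112.5] [-179.9    0.    91. ] t 18.43 w 63.9 F [-0.4 -0.3 -1. ]
units [-0.02  0.04  0.16] rows 1 each [-0.02   0.036  0.163]
turn units -0.05 dyaw 0.3
48 48 x 446.0503426240267 505.1188879717504 y 132.75862575600684 220.84169818421435
58 65 x 443.92086913225205 508.9566394609594 y 132.14836597442672 220.58348909765766
68 57 x 444.3651306223263 507.82473074858297 y 132.67293113646042 220.28021920821982
78 71 x 444.7262753086195 506.74435881837735 y 132.4439311616295 220.46721544613
88 57 x 444.6766469098957 507.66161053427595 y 136.4031033411526 219.75402459734767
98 59 x 445.08573212407407 507.7815548727584 y 134.06659764729147 218.9836517288037
108 43 x 445.68856796589864 508.09104908866107 y 186.62728621088706 219.490807404046
118 53 x 443.36146704845385 509.9578720592759 y 188.22933581275447 220.1036607978416
128 45 x 444.6489315348193 512.0173753467163 y 188.0807692326605 218.73714194520971
138 80 x 444.70210194414256 518.4637059277536 y 136.80348208175087 219.21824111903538
148 227 x 444.1404439162159 519.5370810370089 y 140.6073769509751 221.00019500053645
```

send_rows([
  [[0,0,0.15,0,0],[0.16,0,0.12,0,0],[0.16,0,0.12,0,0],[0.15,0,0.13,0,0],[0.15,0,0.13,0,0]],
])

```text
time_s: 18.9
ee_pos: [480.5, 201.0, 86.5]
ee_rot: [-180.0, 0.0, 91.0]
force: [-0.2, 0.1, 0.8]
gripper_width: 64.1
gripper_force: 12.0
```

send_rows([
  [[0.06,0,0.09,0,0],[0.06,0,0.09,0,0],[-0.08,0,0,0,0],[-0.08,0,0,0,0],[0,0,0,0,0]],
])

```text
time_s: 19.32
ee_pos: [481.7, 200.8, 81.0]
ee_rot: [179.8, -0.3, 90.9]
force: [-0.3, 6.7, 5.4]
gripper_width: 64.0
gripper_force: 12.0
```

Run:
```python
from h import *
go(482,194.7,78.3,91.3)
tinpts(443,470,132,320,8,158)
```

```text
pose [481.7 200.8  81. ] [179.8  -0.3  90.9] t 19.32 w 64.0 F [-0.3  6.7  5.4]
units [-0.15  0.01  0.07] rows 1 each [-0.152  0.006  0.068]
turn units -0.06 dyaw 0.4
8 7 x 443.584029626089 464.6010571512943 y 191.35043831547011 207.4932587577715
18 17 x 446.5936048182938 469.08944998577465 y 166.39408558645061 212.491247979631
28 28 x 447.3436131725515 460.7425535572206 y 144.27037133510225 217.26943217637836
38 28 x 446.76898081832246 465.516145969842 y 136.04069002430367 221.73235277387732
48 42 x 446.6932110157444 468.51762532119005 y 136.21176413646333 225.90911112223864
58 37 x 446.481115804385 464.00493875946347 y 137.3371184873231 229.59450391278335
68 19 x 446.32949687078246 467.13073168565836 y 132.29378389789974 235.16595240151491
78 18 x 445.585374658119 469.4760907202641 y 214.5098383042158 239.19659733274864
88 15 x 445.01899203447203 467.48465290957836 y 215.97882450087866 243.4918075650147
98 45 x 445.18099611622563 469.68819427820586 y 213.88363897479985 245.14444279077736
108 54 x 445.0273100172943 469.8887140946207 y 203.20237972949974 238.6645458446476
118 7 x 446.8427934965996 468.04055830006473 y 203.09725330675838 213.9435657532938
```

send_rows([
  [[-0.08,0,0.02,0,0],[-0.07,0,0.02,0,0],[-0.03,0,0.03,0,0],[0.01,0,0.05,0,0],[0.03,0,0.06,0,0]],
])

```text
time_s: 19.78
ee_pos: [482.2, 195.0, 74.2]
ee_rot: [179.8, -0.2, 90.9]
force: [-0.1, 4.2, 6.9]
gripper_width: 64.0
gripper_force: 12.0
```

Run:
```python
from h import *
go(482,194.7,78.3,91.3)
tinpts(443,470,132,320,8,158)
```

```text
pose [482.2 195.   74.2] [179.8  -0.2  90.9] t 19.78 w 64.0 F [-0.1  4.2  6.9]
units [-0.01 -0.   -0.1 ] rows 1 each [-0.008 -0.004 -0.103]
turn units -0.06 dyaw 0.4
8 12 x 447.7644944885242 469.32184038564026 y 132.461885752046 271.71969701365674
18 16 x 447.41249097939897 461.96878074780875 y 168.6237896497821 210.7126192615741
28 28 x 446.6439292883492 462.59817244053215 y 142.26294116255497 215.0541030506114
38 34 x 447.64764621545135 465.04291045236084 y 134.48699989292084 222.55910063013494
48 34 x 447.1421111295881 464.67681986353284 y 135.81109849933887 227.68701232640478
58 26 x 446.18979996246287 467.6152046095003 y 136.91728176322022 231.52884054195124
68 17 x 447.19179091208605 468.29455938444187 y 205.87527846522596 236.71378412736124
78 20 x 446.1901059999734 467.7854666650495 y 209.1951541723231 242.4624789998004
88 26 x 445.4058841620623 469.8947967973892 y 207.54511214498632 247.025054118291
98 54 x 443.5988232720283 469.84425262498087 y 207.72199092734513 249.05007241931776
108 45 x 445.16896186644715 469.98175103182746 y 201.40455409864398 228.54838166072363
118 6 x 443.0314901448405 460.0472292045871 y 202.78780173032203 214.3200267640242
```

send_rows([
  [[-0.06,0,0,0,0],[-0.06,0,0,0,0],[-0.06,0,0,0,0],[-0.04,0,0,0,0],[0,0,0,0,0]],
], squeeze=8)

```text
time_s: 20.25
ee_pos: [482.3, 185.8, 73.7]
ee_rot: [179.8, -0.2, 90.9]
force: [0.1, 5.3, 6.0]
gripper_width: 63.9
gripper_force: 8.0
```

Run:
```python
from h import *
go(482,194.7,78.3,91.3)
tinpts(443,470,132,320,8,158)
```

```text
pose [482.3 185.8  73.7] [179.8  -0.2  90.9] t 20.25 w 63.9 F [0.1 5.3 6. ]
units [ 0.22 -0.   -0.11] rows 1 each [ 0.221 -0.004 -0.114]
turn units -0.06 dyaw 0.4
8 9 x 447.2910773073131 464.701062545024 y 193.29517156157056 280.99776018007014
18 16 x 447.8430918522446 465.73039448563793 y 174.03892991735643 211.31470225700184
28 23 x 446.4969930684895 469.2170335951324 y 151.93205630236525 214.70863711580535
38 38 x 445.61954384001854 468.812021022202 y 134.00489947970084 219.9544884503423
48 38 x 445.9512816641361 468.83956330352817 y 132.8975846687706 224.79507073142202
58 22 x 446.71982929167837 460.4405147795393 y 137.0223703849773 228.65263998268097
68 16 x 444.4491124738705 469.08517663050634 y 201.27917305569383 232.2636596121863
78 21 x 445.79821420595056 465.95836773676706 y 198.84387677747895 238.96166914636137
88 27 x 443.60647558091136 469.8221284186934 y 199.39661501702733 241.1828758657448
98 49 x 445.38777609791396 468.86598363597693 y 198.09749712322036 246.52759171096204
108 60 x 443.08114386129296 469.6769095392542 y 198.14394390032055 236.8227434833351
118 28 x 447.22615586021163 469.97616218222606 y 191.63720628125213 213.8758752319833
```

send_rows([
  [[0.2,0,-0.1,0,0],[0.2,0,-0.1,0,0],[0,0,0,0,1],[0,0,0,0,1],[0,0,0,0,1]],
])

```text
time_s: 20.72
ee_pos: [480.2, 200.1, 80.5]
ee_rot: [-180.0, 0.0, 91.0]
force: [1.0, -0.5, -0.5]
gripper_width: 81.0
gripper_force: 0.0
```

send_rows([
  [[0,0,0,0,1],[0,0,0,0,1],[0,0,-0.3,0,1],[0,0,0,0,1]],
])

```text
time_s: 21.05
ee_pos: [481.5, 200.3, 93.9]
ee_rot: [179.9, -0.0, 90.9]
force: [0.9, 0.5, 0.7]
gripper_width: 91.5
gripper_force: 0.0
```

Run:
```python
from h import *
go(482,215,77,91.3)
tinpts(443,520,132,320,8,118)
```

```text
pose [481.5 200.3  93.9] [179.9  -0.   90.9] t 21.05 w 91.5 F [0.9 0.5 0.7]
units [0.37 0.02 0.42] rows 1 each [0.368 0.019 0.423]
turn units -0.05 dyaw 0.4
8 24 x 443.3971602277775 515.4174094087616 y 187.02513783787833 276.42481926168625
18 30 x 444.290631496111 503.64165480021677 y 132.0307050692454 234.27933619556688
28 43 x 444.79914610123535 509.54420421742543 y 147.13967473499144 238.3257340401815
38 47 x 443.8114990496774 503.68798878676466 y 134.99426391479653 243.02732796360579
48 51 x 444.1958047912734 505.3137206563207 y 132.41130867217555 246.99102688941264
58 42 x 443.439326126497 509.0192958819032 y 132.12019743872634 251.57047615074566
68 34 x 443.436157270689 502.46882980848784 y 133.95739162555947 255.41581805590715
78 50 x 443.4540150911513 505.628157341024 y 139.98889603343218 260.41620815876763
88 89 x 443.43883941968465 507.64588399062654 y 198.65133392154348 264.9879747075713
98 147 x 443.68021169299334 509.1455452972077 y 197.9902963114505 264.4084862471483
108 150 x 443.30818025207293 509.9252280298531 y 198.23866248001855 242.73740585850476
```

send_rows([
  [[0.42,-0.12,0,0,1],[0.42,0,0,0,1],[0,0,0.32,0,1],[0,0,0,0,0],[0,0,0,0,0]],
], squeeze=12)

```text
time_s: 21.52
ee_pos: [474.3, 233.2, 79.1]
ee_rot: [-179.9, 0.1, 91.0]
force: [0.4, 0.3, 0.4]
gripper_width: 81.1
gripper_force: 0.0
```

send_rows([
  [[0,0,0,0,0],[0,0,0,0,0],[0,0,0,0,0]],
])

```text
time_s: 21.77
ee_pos: [475.6, 233.5, 80.4]
ee_rot: [179.9, -0.0, 90.9]
force: [0.3, 0.1, -0.1]
gripper_width: 64.1
gripper_force: 12.0
```

send_rows([
  [[0.1,0,0.05,0,0],[0.1,0,0.03,0,0],[0.1,0,0.03,0,0],[0.1,0,0.03,0,0],[0.1,0,0.03,0,0]],
])

```text
time_s: 22.18
ee_pos: [475.6, 254.0, 73.9]
ee_rot: [179.9, -0.0, 91.0]
force: [0.5, -0.3, 3.7]
gripper_width: 63.8
gripper_force: 12.0
```

Run:
```python
from h import *
go(482,234,81,91.3)
tinpts(443,470,132,320,8,158)
```

```text
pose [475.6 254.   73.9] [179.9  -0.   91. ] t 22.18 w 63.8 F [ 0.5 -0.3  3.7]
units [-0.5   0.15 -0.18] rows 1 each [-0.503  0.151 -0.178]
turn units -0.05 dyaw 0.3
8 7 x 443.2355845294546 452.51274933910975 y 157.811694711751 233.27654025740208
18 8 x 443.2570405360101 445.61757858453143 y 183.82693114530286 236.86589281603426
28 11 x 443.06820992181645 444.72562162428676 y 180.0255141573648 221.9211121411514
38 23 x 443.0000052969132 446.09067828525394 y 156.2895058778413 251.66782292966093
48 18 x 443.0167351010557 445.7929840827352 y 153.49831429762537 258.24908472989944
58 7 x 443.15738378422884 444.91683376786966 y 142.24408456211222 206.9136023362522
78 21 x 443.20388602894616 466.87106600603795 y 267.35088398383016 284.0194754073034
88 38 x 443.4459888913418 469.9095071862313 y 257.1692204812972 278.9217872205403
98 22 x 449.74346282426916 469.12626695738265 y 252.51688036892835 268.87689768640723
```

send_rows([
  [[0.1,0,0.04,0,0],[0.1,0,0.04,0,0],[0.1,0,0.05,0,0],[0.1,0,0.05,0,0],[0.1,0,0.05,0,0]],
])

```text
time_s: 22.65
ee_pos: [474.9, 274.1, 63.8]
ee_rot: [179.9, -0.0, 91.0]
force: [2.9, 0.4, 2.6]
gripper_width: 64.0
gripper_force: 12.0
```

Run:
```python
from h import *
go(482,234,81,91.3)
tinpts(440,470,132,330,8,158)
```

```text
pose [474.9 274.1  63.8] [179.9  -0.   91. ] t 22.65 w 64.0 F [2.9 0.4 2.6]
units [-1.    0.16 -0.43] rows 2 each [-0.502  0.08  -0.215]
turn units -0.05 dyaw 0.3
8 11 x 440.56881249531784 445.2114646061859 y 213.1062979340386 238.48478727358292
18 13 x 441.00412780736076 464.33896194915496 y 132.26265403739194 242.6231040502454
28 23 x 440.5122042683953 444.9339443839925 y 197.4557057562099 259.11878739571523
38 31 x 440.62613693797516 445.71312609111897 y 187.10649760743604 264.2587376999559
48 7 x 441.0072947631362 443.2479132605115 y 217.88664824385808 270.11817480651416
58 7 x 441.8693240589472 467.7247174234667 y 288.21176918780725 296.9834709982232
68 32 x 440.11483410472647 468.62126430935405 y 287.9487126465283 300.3280186030447
78 38 x 440.4706441420162 469.9732080213745 y 150.16716557338532 294.4389955841606
88 19 x 443.9886880586889 466.8806921738234 y 154.56012756862594 283.99159460582246
148 14 x 444.3947039535693 468.5311722378202 y 300.51502520306315 305.96983446739466
```

send_rows([
  [[0.06,0,0.05,0,0],[0.06,0,0.05,0,0],[0,0,0,0,0.8],[0,0,0,0,0.85],[0,0,0,0,0.9]],
])

```text
time_s: 23.12
ee_pos: [473.2, 277.9, 59.1]
ee_rot: [-179.8, 0.1, 90.9]
force: [0.5, -0.1, -0.2]
gripper_width: 80.6
gripper_force: 0.0
```

send_rows([
  [[0,0,-0.1,0,0.9],[0,0,-0.15,0,0.9],[0,0,-0.15,0,0.9],[0,0,-0.2,0,0.9],[0,0,-0.2,0,0.9]],
])

```text
time_s: 23.53
ee_pos: [474.5, 278.4, 93.0]
ee_rot: [180.0, -0.0, 90.9]
force: [-0.5, 0.3, 0.5]
gripper_width: 82.4
gripper_force: 0.0
```

send_rows([
  [[0,0,-0.3,0,0.9],[0,0,-0.4,0,0.9],[0,0,-0.5,0,0.9],[0,0,-0.5,0,0.9],[0,0,-0.5,0,0.9]],
])

```text
time_s: 23.95
ee_pos: [474.3, 278.4, 181.8]
ee_rot: [180.0, -0.0, 91.0]
force: [0.4, 0.1, 0.3]
gripper_width: 81.9
gripper_force: 0.0
```

Run:
```python
from h import *
go(482,234,81,91.3)
tinpts(425,530,132,350,8,138)
```

```text
pose [474.3 278.4 181.8] [180.  -0.  91.] t 23.95 w 81.9 F [0.4 0.1 0.3]
units [-1.11  0.17  2.52] rows 3 each [-0.371  0.058  0.84 ]
turn units -0.05 dyaw 0.3
8 79 x 436.5595945010225 513.9674489842566 y 132.5040005316123 335.37228562211783
18 97 x 434.7744498685199 526.9604136658082 y 132.1684575003486 336.5622095140594
28 97 x 435.434748144027 513.1374336866119 y 132.03581180398282 338.4201633715493
38 109 x 434.2932372228662 504.2448710820561 y 132.29954927128927 337.1741478051913
48 110 x 434.9280757313011 501.43802254681964 y 235.20091553861982 337.93728817216277
58 109 x 433.8700041183939 500.6943220671525 y 235.84190451125562 338.86428555835687
68 116 x 433.81428321181886 500.84522873508195 y 236.94700389279797 338.6803055145041
78 133 x 433.68672809566453 502.3279224868236 y 237.59512626606192 340.753916493048
88 130 x 433.55177562972904 500.88282196846376 y 238.0710020738204 341.0400957309329
98 150 x 434.09929902810745 501.15848778397446 y 239.3232833129499 341.48669126596064
108 118 x 433.6937824191323 500.4431362609572 y 239.6165338175441 342.7529842198271
```

send_rows([
  [[0.24,-0.18,0.6,0,1],[0,0,0.9,0,1],[0,0,0.9,0,1],[0,0,0.75,0,1],[0,0,0.3,0,1]],
])

```text
time_s: 24.42
ee_pos: [464.5, 286.5, 38.3]
ee_rot: [-179.7, 0.2, 91.0]
force: [-0.3, -0.6, -0.6]
gripper_width: 90.8
gripper_force: 0.0
```

send_rows([
  [[0,0,0,0,0],[0,0,0,0,0],[0,0,0,0,0],[0,0,0,0,0],[0,0,0,0,0]],
], squeeze=20)

```text
time_s: 24.83
ee_pos: [468.3, 288.6, 43.5]
ee_rot: [179.8, -0.1, 91.0]
force: [0.3, 1.2, 1.6]
gripper_width: 63.8
gripper_force: 20.0
```

send_rows([
  [[0,0,-0.4,0,0],[-0.4,0.05,0,0,0],[-0.7,0.05,0,0,0],[-0.6,0.05,0,0,0],[-0.37,0.05,0,0,0]],
])

```text
time_s: 25.25
ee_pos: [476.1, 203.4, 58.6]
ee_rot: [180.0, 0.0, 90.9]
force: [0.6, -0.3, -1.5]
gripper_width: 63.7
gripper_force: 20.0
```

Run:
```python
from h import *
go(475.5,205,60,91.3)
tinpts(435,530,135,330,8,125,20)
```

```text
pose [476.1 203.4  58.6] [180.    0.   90.9] t 25.25 w 63.7 F [ 0.6 -0.3 -1.5]
units [ 0.04 -0.02 -0.03] rows 1 each [ 0.039 -0.015 -0.034]
turn units -0.05 dyaw 0.4
8 72 x 440.32653098901665 508.4981491011183 y 146.82569325428756 249.11397196904397
28 141 x 439.912477877352 507.9642601249792 y 147.41991615107065 250.2611736056873
48 122 x 436.58317973799853 506.83271824392057 y 151.60800980269164 254.45081429900995
68 135 x 436.71653340049306 506.8905535468126 y 152.23971978759823 252.93506814922557
88 134 x 435.8412839741263 506.360106169074 y 179.9834619179062 255.23750496517573
108 122 x 435.76869944773034 515.9994201627128 y 189.42488996327506 256.35630365456495
```

send_rows([
  [[0,0,0.2,0,0],[0,0,0.2,0,0],[0,0,0.03,0,0],[0,0,0,0,1],[0,0,0,0,1]],
], squeeze=8)

```text
time_s: 25.72
ee_pos: [476.1, 206.0, 40.3]
ee_rot: [-180.0, 0.0, 91.0]
force: [-0.5, -0.1, -0.4]
gripper_width: 74.6
gripper_force: 0.0
```

send_rows([
  [[0,0,0,0,1],[0,0,-0.7,0,1],[0,0,-1,0,1],[0,0,-1,0,1],[0,0,-1,0,1]],
])

```text
time_s: 26.13
ee_pos: [475.7, 205.5, 190.1]
ee_rot: [-179.9, 0.0, 91.0]
force: [0.5, -0.1, 0.4]
gripper_width: 91.3
gripper_force: 0.0
```

send_rows([
  [[1,0,0,0,1],[1,0,0,0,1],[1,0,0,0,1],[1,0,0,0,1],[1,0,0,0,1]],
])

```text
time_s: 26.55
ee_pos: [472.3, 407.4, 188.7]
ee_rot: [-180.0, 0.0, 91.0]
force: [0.6, 0.4, 0.2]
gripper_width: 91.3
gripper_force: 0.0
```

send_rows([
  [[0.5,-1,0,0,1],[0,-1,0,0,1],[0,-1,0,0,1],[0,-1,0,0,1],[0,0,0,0,1]],
])

```text
time_s: 26.97
ee_pos: [308.5, 420.2, 188.3]
ee_rot: [-179.7, 0.2, 91.2]
force: [0.2, -0.2, -0.3]
gripper_width: 91.0
gripper_force: 0.0
```

Run:
```python
from h import *
np.set_printoptions(precision=1,suppress=True)
f=shot("top","t9");W=world(f);z=W[...,2]
for lo,hi in((106,125),(20,125)):
    P,r=rect(f,W,190,262,200,275,(z>lo)&(z<hi));print("tin",r,P[:,2].mean(),P[:,2].min())
Q=z[(abs(W[...,0]-475)<70)&(abs(W[...,1]-205)<60)&(z>108)];print(np.percentile(Q,[5,50,95]))
hsv=cv2.cvtColor(f["pixels"],cv2.COLOR_RGB2HSV)
go(475,205,200)
for t in tools(f,W,[(165,200,155,220),(145,175,210,280),(305,335,128,190)]):print("tool",*t)
b=f["pixels"].copy();cv2.imwrite("pics/t9.png",cv2.cvtColor(cv2.resize(b[85:325,70:430],None,fx=2.2,fy=2.2),cv2.COLOR_RGB2BGR))
```

```text
tin ((478.2861328125, 203.04043579101562), (63.98280334472656, 99.31344604492188), 1.006352186203003) 114.48285655201106 106.6714189811205
tin ((478.2205505371094, 202.910888671875), (63.838409423828125, 99.77422332763672), 1.2690283060073853) 84.2828320783298 20.969278253129232
[111.4 114.5 118. ]
pose [312.  421.1 188.7] [-179.9    0.1   91.2] t 27.02 w 91.4 F [ 1.1  0.3 -0.1]
units [-5.5  4.  -0.3] rows 7 each [-0.8  0.6 -0. ]
tool [654.  355.2] [90.3 24.5] -162.5452039613214 21.86550523822535
tool [485.3 417.4] [90.2 25. ] -164.59273376297497 22.05425767762989
tool [717.1 -77. ] [ 23.8 123.6] 169.10547572425386 21.949249259938895
```

View pics/t9.png

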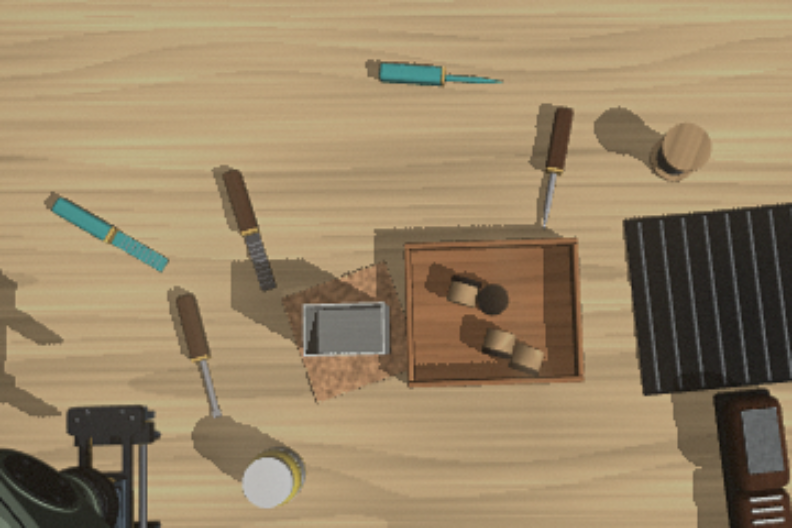

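The tin is empty and upright near the pad centre, and all four blocks are in the tray. Next are the tools, starting with the screwdriver.

send_rows([
  [[0,0,0,0.92,0.6],[0,0,0,0.92,0.6],[0,0,0,0.92,0.6],[0,0,0,0.92,0.6],[0,0,0,0.92,0.6]],
])

```text
time_s: 27.43
ee_pos: [316.6, 421.6, 188.6]
ee_rot: [180.0, -0.0, 59.0]
force: [0.2, 0.0, -0.2]
gripper_width: 60.5
gripper_force: 0.0
```

send_rows([
  [[0,0,0,0.92,0.6],[0,0,0,0.92,0.6],[0,0,0,0.92,0.6],[0,0,0,0.92,0.6],[0,0,0,0.92,0.6]],
])

```text
time_s: 27.85
ee_pos: [316.7, 421.6, 188.6]
ee_rot: [180.0, -0.0, 27.3]
force: [0.6, -0.9, -0.5]
gripper_width: 54.6
gripper_force: 0.0
```

send_rows([
  [[0,0,0,0.92,0.6],[0,0,0,0.92,0.6],[0,0,0,0,0.6]],
])

```text
time_s: 28.1
ee_pos: [316.6, 421.5, 188.5]
ee_rot: [180.0, -0.0, 14.9]
force: [-0.3, 0.5, 1.1]
gripper_width: 54.6
gripper_force: 0.0
```

```bash
cat >> h.py <<'E'
def alltools(f=None):
    f=f or shot("top");W=world(f)
    for n,w in(("rasp",(165,200,150,220)),("driver",(145,178,210,280)),("awl",(305,336,125,190))):
        hsv=cv2.cvtColor(f["pixels"],cv2.COLOR_RGB2HSV)
        try:
            z=W[...,2].copy();z[(z>30)]=0
            z[(abs(W[...,0]-500)<100)&(abs(W[...,1]-15)<120)]=0
            P,r=rect(f,W,*w,z>15);c=np.array(r[0]);d=np.linalg.svd(P[:,:2]-P[:,:2].mean(0))[2][0]
            if d[0]>0:d=-d
            print(n,"handle",c,r[1],"dir",np.degrees(np.arctan2(d[1],d[0])),"grip",c+13*d)
        except Exception as e:print(n,e)
E
python3 - <<'E'
from h import *
np.set_printoptions(precision=1,suppress=True)
alltools()
go(472.8,413.9,188,15.5)
E
```

```text
rasp handle [653.9 355.2] (89.8012924194336, 24.35944366455078) dir -162.21947395428978 grip [641.5 351.2]
driver handle [485.5 417.9] (91.22660064697266, 23.775678634643555) dir -163.91185434243332 grip [473.  414.3]
awl handle [734.3 -80.3] (24.18367576599121, 92.669189453125) dir 168.7363631256256 grip [721.5 -77.8]
pose [316.4 421.5 188.6] [180.   -0.   15.1] t 28.15 w 54.5 F [ 0.7 -0.1  0. ]
units [3.7 1.2 0. ] rows 4 each [0.9 0.3 0. ]
turn units -0.05 dyaw 0.4
```

send_rows([
  [[0.93,0.3,0,0,0.6],[0.93,0.3,0,0,0.6],[0.93,0.3,0,0,0.6],[0.94,0.3,0,0,0.6],[0,0,0,-0.15,0.6]],
])

```text
time_s: 28.57
ee_pos: [479.4, 413.0, 187.8]
ee_rot: [179.9, -0.3, 16.0]
force: [0.3, -0.3, -0.7]
gripper_width: 54.4
gripper_force: 0.0
```

send_rows([
  [[0,0,1,0,0.6],[0,0,1,0,0.6],[0,0,1,0,0.6],[0,0,0.9,0,0.6],[0,0,0.3,0,0.6]],
])

```text
time_s: 28.98
ee_pos: [469.2, 411.0, 15.1]
ee_rot: [179.8, 0.5, 16.2]
force: [-0.8, -0.2, -0.2]
gripper_width: 54.6
gripper_force: 0.0
```

Run:
```python
from h import *
go(473,414.3,5,16)
```

```text
pose [469.2 411.   15.1] [179.8   0.5  16.2] t 28.98 w 54.6 F [-0.8 -0.2 -0.2]
units [ 0.12 -0.05  0.25] rows 1 each [ 0.115 -0.053  0.253]
turn units 0.03 dyaw -0.2
```

send_rows([
  [[0,0,0.2,0,0.6],[0,0,0.18,0,0.6],[0,0,0,0,0.6],[0,0,0,0,0],[0,0,0,0,0]],
], squeeze=25)

```text
time_s: 29.4
ee_pos: [473.2, 414.6, 7.5]
ee_rot: [-179.9, -0.2, 16.1]
force: [-0.3, -0.4, -0.1]
gripper_width: 44.0
gripper_force: 0.0
```

send_rows([
  [[0,0,0,0,0],[0,0,0,0,0],[0,0,0,0,0],[0,0,0,0,0]],
])

```text
time_s: 29.73
ee_pos: [472.4, 414.1, 6.4]
ee_rot: [-180.0, -0.1, 16.1]
force: [-1.0, 0.5, 4.3]
gripper_width: 23.7
gripper_force: 25.0
```

send_rows([
  [[0,0,-0.4,0,0],[0,0,-0.9,0,0],[0,0,-1,0,0],[0,0,-1,0,0],[0,0,-0.7,0,0]],
])

```text
time_s: 30.15
ee_pos: [472.7, 414.1, 169.1]
ee_rot: [-179.9, -0.2, 16.1]
force: [0.2, 0.6, -1.0]
gripper_width: 23.7
gripper_force: 25.0
```

Run:
```python
from h import *
go(500.9,-388.4,165,184.9)
```

```text
pose [472.7 414.1 169.1] [-179.9   -0.2   16.1] t 30.15 w 23.7 F [ 0.2  0.6 -1. ]
units [-4.88 19.47  0.1 ] rows 21 each [-0.232  0.927  0.005]
turn units -24.55 dyaw 168.8
```

send_rows([
  [[-0.23,0.93,0,0,0],[-0.23,0.93,0,0,0],[-0.23,0.93,0,0,0],[-0.23,0.93,0,0,0],[-0.23,0.93,0,0,0]],
])

```text
time_s: 30.57
ee_pos: [478.7, 220.3, 165.3]
ee_rot: [180.0, 0.0, 16.1]
force: [0.7, -0.0, -0.1]
gripper_width: 24.0
gripper_force: 25.0
```

send_rows([
  [[-0.23,0.93,0,0,0],[-0.23,0.93,0,0,0],[-0.23,0.93,0,0,0],[-0.23,0.93,0,0,0],[-0.23,0.93,0,0,0]],
])

```text
time_s: 30.98
ee_pos: [486.0, 28.8, 165.4]
ee_rot: [180.0, 0.0, 16.1]
force: [1.8, -0.5, -1.3]
gripper_width: 23.7
gripper_force: 25.0
```

send_rows([
  [[-0.23,0.93,0,0,0],[-0.23,0.93,0,0,0],[-0.23,0.93,0,0,0],[-0.23,0.93,0,0,0],[-0.23,0.93,0,0,0]],
])

```text
time_s: 31.4
ee_pos: [493.3, -162.6, 165.5]
ee_rot: [-180.0, 0.0, 16.1]
force: [0.8, -0.4, -0.9]
gripper_width: 23.7
gripper_force: 25.0
```

send_rows([
  [[-0.23,0.93,0,0,0],[-0.23,0.93,0,0,0],[-0.23,0.93,0,0,0],[-0.23,0.93,0,0,0],[-0.23,0.87,0,0,0]],
])

```text
time_s: 31.82
ee_pos: [500.0, -352.0, 165.2]
ee_rot: [-180.0, 0.0, 16.0]
force: [0.9, 0.7, -0.8]
gripper_width: 23.8
gripper_force: 25.0
```

send_rows([
  [[0,0,0,-0.98,0],[0,0,0,-0.98,0],[0,0,0,-0.98,0],[0,0,0,-0.98,0],[0,0,0,-0.98,0]],
])

```text
time_s: 32.23
ee_pos: [500.1, -349.9, 165.0]
ee_rot: [-179.9, 0.0, 50.1]
force: [0.2, -0.1, -1.0]
gripper_width: 23.9
gripper_force: 25.0
```

send_rows([
  [[0,0,0,-0.98,0],[0,0,0,-0.98,0],[0,0,0,-0.98,0],[0,0,0,-0.98,0],[0,0,0,-0.98,0]],
])

```text
time_s: 32.65
ee_pos: [500.2, -349.7, 165.1]
ee_rot: [-179.9, -0.0, 83.8]
force: [0.7, -0.8, -1.6]
gripper_width: 23.9
gripper_force: 25.0
```

send_rows([
  [[0,0,0,-0.98,0],[0,0,0,-0.98,0],[0,0,0,-0.98,0],[0,0,0,-0.98,0],[0,0,0,-0.98,0]],
])

```text
time_s: 33.07
ee_pos: [500.2, -349.7, 165.1]
ee_rot: [-180.0, -0.0, 117.5]
force: [-0.3, 0.3, -0.7]
gripper_width: 23.9
gripper_force: 25.0
```

send_rows([
  [[0,0,0,-0.98,0],[0,0,0,-0.98,0],[0,0,0,-0.98,0],[0,0,0,-0.98,0],[0,0,0,-0.98,0]],
])

```text
time_s: 33.48
ee_pos: [500.2, -349.7, 165.1]
ee_rot: [-180.0, -0.1, 151.2]
force: [0.8, 0.1, -1.9]
gripper_width: 23.8
gripper_force: 25.0
```

send_rows([
  [[0,0,0,-0.98,0],[0,0,0,-0.98,0],[0,0,0,-0.98,0],[0,0,0,-0.98,0],[0,0,0,-0.98,0]],
])

```text
time_s: 33.9
ee_pos: [500.2, -349.7, 165.1]
ee_rot: [180.0, -0.1, -175.1]
force: [0.6, 0.8, -1.0]
gripper_width: 23.7
gripper_force: 25.0
```

send_rows([
  [[0,0,0,0,0],[0,0,0,0,0],[0,0,0,0,0]],
])

```text
time_s: 34.15
ee_pos: [500.4, -349.8, 165.3]
ee_rot: [180.0, -0.0, -175.6]
force: [-0.0, -0.5, -0.7]
gripper_width: 23.9
gripper_force: 25.0
```

Run:
```python
from h import *
go(500.9,-388.4,10,184.9)
print(env.state()["qpos"])
```

```text
pose [ 500.4 -349.8  165.3] [ 180.    -0.  -175.6] t 34.15 w 23.9 F [-0.  -0.5 -0.7]
units [ 0.06 -0.96  3.88] rows 5 each [ 0.012 -0.192  0.777]
turn units -0.08 dyaw 0.5
[-3.60330741e+01  2.33823839e+01  8.90621753e+01 -5.46875886e-03
  6.75834240e+01 -1.30412236e+02]
```

send_rows([
  [[0.03,-0.48,0.5,-0.08,0],[0.03,-0.48,0.5,0,0],[0,0,0.9,0,0],[0,0,0.9,0,0],[0,0,0.7,0,0]],
])

```text
time_s: 34.57
ee_pos: [500.4, -388.1, 23.1]
ee_rot: [179.9, -0.1, -175.1]
force: [-0.2, 0.2, -1.3]
gripper_width: 23.6
gripper_force: 25.0
```

send_rows([
  [[0,0,0.15,0,0],[0,0,0.15,0,0],[0,0,0.08,0,0],[0,0,0,0,0],[0,0,0,0,0]],
])

```text
time_s: 34.98
ee_pos: [502.6, -389.2, 12.2]
ee_rot: [-179.9, 0.1, -174.9]
force: [0.1, 0.0, -0.3]
gripper_width: 23.9
gripper_force: 25.0
```

Run:
```python
from h import *
go(500.9,-388.4,9.5,184.9)
```

```text
pose [ 502.6 -389.2   12.2] [-1.799e+02  1.000e-01 -1.749e+02] t 34.98 w 23.9 F [ 0.1  0.  -0.3]
units [0.04 0.02 0.07] rows 1 each [0.04  0.023 0.068]
turn units 0.02 dyaw -0.2
```

send_rows([
  [[0,0,0.06,0,0],[0,0,0,0,0],[0,0,0,0,0.45],[0,0,0,0,0.45],[0,0,0,0,0.45]],
])

```text
time_s: 35.4
ee_pos: [501.5, -388.4, 8.3]
ee_rot: [-180.0, 0.0, -174.9]
force: [-0.2, -0.1, -0.5]
gripper_width: 39.7
gripper_force: 0.0
```

send_rows([
  [[0,0,-0.3,0,0.45],[0,0,-0.8,0,0.45],[0,0,-1,0,0.5],[0,0,-1,0,0.6],[0,0,-0.9,0,0.6]],
])

```text
time_s: 35.82
ee_pos: [501.5, -388.4, 171.3]
ee_rot: [-179.9, 0.1, -174.9]
force: [0.8, -0.9, 0.7]
gripper_width: 54.3
gripper_force: 0.0
```

Run:
```python
from h import *
np.set_printoptions(precision=1,suppress=True)
f=shot("top");alltools(f)
W=world(f);d=np.array([516.9,-316.8])
c,s=np.cos(np.radians(4.87)),np.sin(np.radians(4.87));Q=W[...,:2]-d;mx=Q[...,0]*c+Q[...,1]*s;my=-Q[...,0]*s+Q[...,1]*c
m=(abs(mx)<118)&(abs(my)<138)&(W[...,2]>9)&(W[...,2]<40)
print("driver on mat (mat frame)",mx[m].min(),mx[m].max(),my[m].min(),my[m].max(),m.sum())
go(721.5,-77.8,165,168.7)
```

```text
rasp handle [654.1 355.3] (88.72655487060547, 24.027385711669922) dir -162.37624884775994 grip [641.7 351.3]
driver attempt to get argmax of an empty sequence
awl handle [734.4 -80.3] (23.69378662109375, 90.75534057617188) dir 168.77905092593372 grip [721.7 -77.8]
driver on mat (mat frame) -117.53798279976938 111.29833371312057 -134.20869231419528 134.44534517493418 438
pose [ 504.8 -391.1  179.6] [-179.3    0.7 -174.9] t 35.87 w 54.5 F [ 1.4 -1.2  4.5]
units [-6.1  7.3  0.4] rows 10 each [-0.6  0.7  0. ]
turn units 2.38 dyaw -16.4
```

send_rows([
  [[-0.62,0.73,0,0,0.6],[-0.62,0.73,0,0,0.6],[-0.62,0.73,0,0,0.6],[-0.62,0.73,0,0,0.6],[-0.62,0.73,0,0,0.6]],
])

```text
time_s: 36.28
ee_pos: [612.7, -230.5, 168.8]
ee_rot: [-180.0, 0.0, -174.9]
force: [0.1, -0.0, 0.0]
gripper_width: 55.2
gripper_force: 0.0
```

send_rows([
  [[-0.62,0.72,0,0,0.6],[-0.62,0.72,0,0,0.6],[-0.62,0.72,0,0,0.6],[-0.6,0.72,0,0,0.6],[-0.6,0.72,0,0,0.6]],
])

```text
time_s: 36.7
ee_pos: [722.0, -76.0, 168.6]
ee_rot: [-180.0, 0.0, -174.9]
force: [0.7, 0.1, -0.6]
gripper_width: 55.0
gripper_force: 0.0
```

send_rows([
  [[0,0,0,0.79,0.6],[0,0,0,0.79,0.6],[0,0,0,0.79,0.6],[0,0,0,0,0.6],[0,0,0,0,0.6]],
])

```text
time_s: 37.12
ee_pos: [721.2, -77.7, 168.3]
ee_rot: [-180.0, 0.0, 168.9]
force: [-0.7, 0.4, 0.8]
gripper_width: 54.8
gripper_force: 0.0
```

Run:
```python
from h import *
go(721.7,-77.8,6,168.7)
```

```text
pose [721.2 -77.7 168.3] [-180.     0.   168.9] t 37.12 w 54.8 F [-0.7  0.4  0.8]
units [-0.01 -0.    4.06] rows 5 each [-0.003 -0.     0.812]
turn units 0.03 dyaw -0.2
```

send_rows([
  [[0,0,0.8,0,0.6],[0,0,1,0,0.6],[0,0,1,0,0.6],[0,0,0.8,0,0.6],[0,0,0.25,0,0.6]],
])

```text
time_s: 37.53
ee_pos: [717.2, -77.6, 8.2]
ee_rot: [-180.0, -0.6, 168.9]
force: [-1.5, -0.5, -0.7]
gripper_width: 54.9
gripper_force: 0.0
```

send_rows([
  [[0,0,0.2,0,0.6],[0,0,0,0,0.6],[0,0,0,0,0],[0,0,0,0,0],[0,0,0,0,0]],
])

```text
time_s: 37.95
ee_pos: [722.7, -77.9, 8.5]
ee_rot: [180.0, 0.2, 168.8]
force: [0.3, 0.0, -0.6]
gripper_width: 37.9
gripper_force: 0.0
```

send_rows([
  [[0,0,0,0,0],[0,0,0,0,0],[0,0,0,0,0]],
])

```text
time_s: 38.2
ee_pos: [721.8, -77.7, 7.2]
ee_rot: [180.0, 0.1, 168.8]
force: [-0.9, 0.2, 4.1]
gripper_width: 23.8
gripper_force: 25.0
```

send_rows([
  [[0,0,-0.4,0,0],[0,0,-0.9,0,0],[0,0,-1,0,0],[0,0,-1,0,0],[0,0,-0.7,0,0]],
])

```text
time_s: 38.62
ee_pos: [722.1, -77.8, 170.0]
ee_rot: [180.0, 0.2, 168.8]
force: [1.2, -1.3, 0.5]
gripper_width: 23.9
gripper_force: 25.0
```

send_rows([
  [[0,0,0,0,0],[0,0,0,0,0]],
])

```text
time_s: 38.78
ee_pos: [722.0, -77.8, 168.2]
ee_rot: [180.0, 0.2, 168.8]
force: [-0.3, -0.2, -1.7]
gripper_width: 23.7
gripper_force: 25.0
```

Run:
```python
from h import *
go(495,-318.7,165,4.9)
```

```text
pose [722.  -77.8 168.2] [180.    0.2 168.8] t 38.78 w 23.7 F [-0.3 -0.2 -1.7]
units [ 4.4  -7.01  0.08] rows 9 each [ 0.488 -0.779  0.009]
turn units 23.84 dyaw -163.9
```

send_rows([
  [[0.49,-0.78,0,0,0],[0.49,-0.78,0,0,0],[0.49,-0.78,0,0,0],[0.49,-0.78,0,0,0],[0.49,-0.78,0,0,0]],
])

```text
time_s: 39.2
ee_pos: [592.0, -212.0, 163.1]
ee_rot: [180.0, -0.3, 168.8]
force: [0.6, -0.8, -1.4]
gripper_width: 23.8
gripper_force: 25.0
```

send_rows([
  [[0.49,-0.78,0,0,0],[0.49,-0.78,0,0,0],[0.49,-0.78,0,0,0],[0.48,-0.77,0,0,0],[0,0,0,0.95,0]],
])

```text
time_s: 39.62
ee_pos: [488.2, -321.9, 163.5]
ee_rot: [-179.9, -0.4, 161.9]
force: [-0.5, 1.4, -0.6]
gripper_width: 24.1
gripper_force: 25.0
```

send_rows([
  [[0,0,0,0.95,0],[0,0,0,0.95,0],[0,0,0,0.95,0],[0,0,0,0.95,0],[0,0,0,0.95,0]],
])

```text
time_s: 40.03
ee_pos: [492.6, -317.7, 163.3]
ee_rot: [-179.9, -0.3, 129.3]
force: [0.1, -0.0, -1.5]
gripper_width: 24.0
gripper_force: 25.0
```

send_rows([
  [[0,0,0,0.95,0],[0,0,0,0.95,0],[0,0,0,0.95,0],[0,0,0,0.95,0],[0,0,0,0.95,0]],
])

```text
time_s: 40.45
ee_pos: [492.7, -317.6, 163.3]
ee_rot: [-179.8, -0.2, 96.6]
force: [-0.7, 0.2, -1.9]
gripper_width: 23.8
gripper_force: 25.0
```

send_rows([
  [[0,0,0,0.95,0],[0,0,0,0.95,0],[0,0,0,0.95,0],[0,0,0,0.95,0],[0,0,0,0.95,0]],
])

```text
time_s: 40.87
ee_pos: [492.7, -317.6, 163.3]
ee_rot: [-179.7, -0.0, 64.0]
force: [0.1, 0.2, -0.1]
gripper_width: 23.8
gripper_force: 25.0
```

send_rows([
  [[0,0,0,0.95,0],[0,0,0,0.95,0],[0,0,0,0.95,0],[0,0,0,0.95,0],[0,0,0,0.95,0]],
])

```text
time_s: 41.28
ee_pos: [492.7, -317.6, 163.3]
ee_rot: [-179.7, 0.1, 31.3]
force: [-0.3, -0.1, -1.1]
gripper_width: 23.8
gripper_force: 25.0
```

send_rows([
  [[0,0,0,0.95,0],[0,0,0,0.95,0],[0,0,0,0.95,0],[0,0,0,0.95,0],[0,0,0,0,0]],
])

```text
time_s: 41.7
ee_pos: [492.8, -317.7, 163.5]
ee_rot: [-179.8, 0.2, 5.4]
force: [0.2, 0.5, -1.4]
gripper_width: 23.6
gripper_force: 25.0
```

send_rows([
  [[0,0,0,0,0],[0,0,0,0,0]],
])

```text
time_s: 41.87
ee_pos: [493.4, -318.1, 164.7]
ee_rot: [-179.9, 0.1, 5.6]
force: [0.1, -0.0, 0.3]
gripper_width: 23.4
gripper_force: 25.0
```

Run:
```python
from h import *
go(495,-318.7,10,4.9)
```

```text
pose [ 493.4 -318.1  164.7] [-1.799e+02  1.000e-01  5.600e+00] t 41.87 w 23.4 F [ 0.1 -0.   0.3]
units [0.04 0.02 3.87] rows 4 each [0.009 0.005 0.967]
turn units 0.11 dyaw -0.7
```

send_rows([
  [[0.04,0,0.7,0.1,0],[0,0,1,0,0],[0,0,1,0,0],[0,0,0.65,0,0],[0,0,0.25,0,0]],
])

```text
time_s: 42.28
ee_pos: [492.7, -316.4, 17.3]
ee_rot: [-179.7, 0.4, 4.9]
force: [-0.9, -0.3, -1.5]
gripper_width: 24.0
gripper_force: 25.0
```

send_rows([
  [[0,0,0.17,0,0],[0,0,0.09,0,0],[0,0,0,0,0],[0,0,0,0,0],[0,0,0,0,0]],
])

```text
time_s: 42.7
ee_pos: [496.7, -319.1, 13.2]
ee_rot: [179.9, -0.2, 4.8]
force: [0.3, -0.0, -0.2]
gripper_width: 23.9
gripper_force: 25.0
```

send_rows([
  [[0,0,0,0,0.45],[0,0,0,0,0.45],[0,0,0,0,0.45],[0,0,0,0,0.45]],
])

```text
time_s: 43.03
ee_pos: [495.9, -318.5, 12.0]
ee_rot: [180.0, -0.0, 4.8]
force: [-0.2, -0.5, -0.6]
gripper_width: 40.6
gripper_force: 0.0
```

send_rows([
  [[0,0,-0.3,0,0.45],[0,0,-0.8,0,0.45],[0,0,-1,0,0.5],[0,0,-1,0,0.6],[0,0,-0.9,0,0.6]],
])

```text
time_s: 43.45
ee_pos: [495.7, -318.4, 174.0]
ee_rot: [180.0, -0.1, 4.8]
force: [-0.5, -0.4, 0.3]
gripper_width: 54.2
gripper_force: 0.0
```

send_rows([
  [[0,0,0,0,0.6],[0,0,0,0,0.6]],
])

```text
time_s: 43.62
ee_pos: [496.8, -319.1, 174.3]
ee_rot: [179.8, -0.3, 4.8]
force: [-0.4, -0.6, -0.1]
gripper_width: 54.7
gripper_force: 0.0
```

Run:
```python
from h import *
np.set_printoptions(precision=1,suppress=True)
f=shot("top");alltools(f)
go(641.7,351.3,168,17.7)
```

```text
rasp handle [654.  355.4] (90.49195098876953, 24.989788055419922) dir -162.25918425375292 grip [641.6 351.5]
driver attempt to get argmax of an empty sequence
awl attempt to get argmax of an empty sequence
pose [ 495.6 -318.4  172.1] [180.   -0.1   4.8] t 43.67 w 54.9 F [ 0.   0.6 -0.4]
units [  5.  -16.4   0.1] rows 18 each [ 0.3 -0.9  0. ]
turn units -1.88 dyaw 12.9
```

send_rows([
  [[0.28,-0.91,0,0,0.6],[0.28,-0.91,0,0,0.6],[0.28,-0.91,0,0,0.6],[0.28,-0.91,0,0,0.6],[0.28,-0.91,0,0,0.6]],
])

```text
time_s: 44.08
ee_pos: [534.9, -130.4, 169.3]
ee_rot: [-179.9, 0.2, 4.8]
force: [0.2, 0.1, 0.1]
gripper_width: 54.7
gripper_force: 0.0
```

send_rows([
  [[0.28,-0.91,0,0,0.6],[0.28,-0.91,0,0,0.6],[0.28,-0.91,0,0,0.6],[0.28,-0.91,0,0,0.6],[0.28,-0.91,0,0,0.6]],
])

```text
time_s: 44.5
ee_pos: [575.6, 55.5, 169.3]
ee_rot: [180.0, 0.2, 4.8]
force: [0.3, -1.0, 0.1]
gripper_width: 54.7
gripper_force: 0.0
```

send_rows([
  [[0.28,-0.91,0,0,0.6],[0.28,-0.91,0,0,0.6],[0.28,-0.91,0,0,0.6],[0.28,-0.91,0,0,0.6],[0.28,-0.91,0,0,0.6]],
])

```text
time_s: 44.92
ee_pos: [616.2, 241.2, 168.8]
ee_rot: [179.9, 0.3, 4.8]
force: [0.5, -0.1, 0.1]
gripper_width: 54.9
gripper_force: 0.0
```

send_rows([
  [[0.28,-0.91,0,0,0.6],[0.28,-0.91,0,0,0.6],[0.28,-0.91,0,0,0.6],[0,0,0,-0.94,0.6],[0,0,0,-0.94,0.6]],
])

```text
time_s: 45.33
ee_pos: [640.4, 353.6, 167.4]
ee_rot: [179.9, 0.3, 18.2]
force: [-0.1, -0.1, 0.3]
gripper_width: 54.7
gripper_force: 0.0
```

send_rows([
  [[0,0,0,0,0.6],[0,0,0,0,0.6],[0,0,0,0,0.6]],
])

```text
time_s: 45.58
ee_pos: [641.3, 350.7, 170.2]
ee_rot: [180.0, 0.1, 17.6]
force: [0.8, -0.6, 0.2]
gripper_width: 54.6
gripper_force: 0.0
```

Run:
```python
from h import *
go(641.6,351.5,7,17.7)
```

```text
pose [641.3 350.7 170.2] [1.80e+02 1.00e-01 1.76e+01] t 45.58 w 54.6 F [ 0.8 -0.6  0.2]
units [ 0.01 -0.02  4.08] rows 5 each [ 0.003 -0.003  0.816]
turn units -0.02 dyaw 0.1
```

send_rows([
  [[0,-0.02,0.8,0,0.6],[0,0,1,0,0.6],[0,0,1,0,0.6],[0,0,0.8,0,0.6],[0,0,0.25,0,0.6]],
])

```text
time_s: 46.0
ee_pos: [637.8, 349.5, 11.2]
ee_rot: [179.9, 0.6, 17.6]
force: [-0.3, -1.4, -0.8]
gripper_width: 54.5
gripper_force: 0.0
```

send_rows([
  [[0,0,0.23,0,0.6],[0,0,0,0,0.6],[0,0,0,0,0],[0,0,0,0,0],[0,0,0,0,0]],
])

```text
time_s: 46.42
ee_pos: [642.8, 352.9, 10.9]
ee_rot: [-180.0, -0.2, 17.7]
force: [-0.7, -0.2, 0.4]
gripper_width: 37.8
gripper_force: 0.0
```

send_rows([
  [[0,0,0,0,0],[0,0,0,0,0],[0,0,0,0,0]],
])

```text
time_s: 46.67
ee_pos: [642.0, 352.5, 9.6]
ee_rot: [-180.0, -0.1, 17.7]
force: [-0.9, 0.5, 3.2]
gripper_width: 23.7
gripper_force: 25.0
```

send_rows([
  [[0,0,-0.4,0,0],[0,0,-0.9,0,0],[0,0,-1,0,0],[0,0,-1,0,0],[0,0,-0.7,0,0]],
])

```text
time_s: 47.08
ee_pos: [642.2, 352.6, 172.5]
ee_rot: [-180.0, -0.2, 17.7]
force: [0.7, 1.0, -1.0]
gripper_width: 23.8
gripper_force: 25.0
```

send_rows([
  [[0,0,0,0,0],[0,0,0,0,0]],
])

```text
time_s: 47.25
ee_pos: [642.2, 352.5, 170.7]
ee_rot: [-180.0, -0.2, 17.7]
force: [0.6, -0.0, -2.1]
gripper_width: 23.8
gripper_force: 25.0
```

Run:
```python
from h import *
go(489.1,-249,168,184.9)
```

```text
pose [642.2 352.5 170.7] [-180.    -0.2   17.7] t 47.25 w 23.8 F [ 0.6 -0.  -2.1]
units [-8.23 13.16  0.07] rows 16 each [-0.514  0.822  0.004]
turn units -24.31 dyaw 167.2
```

send_rows([
  [[-0.51,0.82,0,0,0],[-0.51,0.82,0,0,0],[-0.51,0.82,0,0,0],[-0.51,0.82,0,0,0],[-0.51,0.82,0,0,0]],
])

```text
time_s: 47.67
ee_pos: [591.9, 163.0, 165.6]
ee_rot: [-180.0, 0.3, 17.8]
force: [0.2, -0.2, -0.4]
gripper_width: 23.9
gripper_force: 25.0
```

send_rows([
  [[-0.51,0.82,0,0,0],[-0.51,0.82,0,0,0],[-0.51,0.82,0,0,0],[-0.51,0.82,0,0,0],[-0.51,0.82,0,0,0]],
])

```text
time_s: 48.08
ee_pos: [544.6, -23.9, 166.0]
ee_rot: [-179.9, 0.3, 17.7]
force: [0.3, -0.4, -0.3]
gripper_width: 24.0
gripper_force: 25.0
```

send_rows([
  [[-0.52,0.82,0,0,0],[-0.52,0.82,0,0,0],[-0.52,0.82,0,0,0],[-0.52,0.82,0,0,0],[-0.52,0.82,0,0,0]],
])

```text
time_s: 48.5
ee_pos: [495.7, -211.3, 166.1]
ee_rot: [-179.8, 0.2, 17.7]
force: [1.5, 1.0, -1.0]
gripper_width: 23.9
gripper_force: 25.0
```

send_rows([
  [[-0.52,0.82,0,0,0],[0,0,0,-0.97,0],[0,0,0,-0.97,0],[0,0,0,-0.97,0],[0,0,0,-0.97,0]],
])

```text
time_s: 48.92
ee_pos: [486.4, -247.5, 165.9]
ee_rot: [-179.7, 0.1, 44.7]
force: [-0.1, -0.3, -0.9]
gripper_width: 23.5
gripper_force: 25.0
```

send_rows([
  [[0,0,0,-0.97,0],[0,0,0,-0.97,0],[0,0,0,-0.97,0],[0,0,0,-0.97,0],[0,0,0,-0.97,0]],
])

```text
time_s: 49.33
ee_pos: [486.6, -247.1, 165.9]
ee_rot: [-179.7, -0.1, 78.1]
force: [-0.2, 0.0, -0.8]
gripper_width: 23.4
gripper_force: 25.0
```

send_rows([
  [[0,0,0,-0.97,0],[0,0,0,-0.97,0],[0,0,0,-0.97,0],[0,0,0,-0.97,0],[0,0,0,-0.97,0]],
])

```text
time_s: 49.75
ee_pos: [486.6, -247.0, 165.9]
ee_rot: [-179.8, -0.2, 111.4]
force: [-0.7, -0.3, -0.2]
gripper_width: 23.6
gripper_force: 25.0
```

send_rows([
  [[0,0,0,-0.97,0],[0,0,0,-0.97,0],[0,0,0,-0.97,0],[0,0,0,-0.97,0],[0,0,0,-0.97,0]],
])

```text
time_s: 50.17
ee_pos: [486.6, -247.0, 165.9]
ee_rot: [-180.0, -0.3, 144.8]
force: [-0.1, -0.2, -0.2]
gripper_width: 24.0
gripper_force: 25.0
```

send_rows([
  [[0,0,0,-0.97,0],[0,0,0,-0.97,0],[0,0,0,-0.97,0],[0,0,0,-0.97,0],[0,0,0,-0.97,0]],
])

```text
time_s: 50.58
ee_pos: [486.6, -247.0, 165.9]
ee_rot: [179.9, -0.3, 178.1]
force: [-0.1, 0.4, -0.4]
gripper_width: 23.7
gripper_force: 25.0
```

send_rows([
  [[0,0,0,-0.97,0],[0,0,0,0,0],[0,0,0,0,0],[0,0,0,0,0]],
])

```text
time_s: 50.92
ee_pos: [487.4, -247.5, 167.2]
ee_rot: [179.9, -0.1, -175.7]
force: [-0.3, -0.4, -0.4]
gripper_width: 23.9
gripper_force: 25.0
```

Run:
```python
from h import *
go(489.1,-249,12.6,184.9)
```

```text
pose [ 487.4 -247.5  167.2] [ 1.799e+02 -1.000e-01 -1.757e+02] t 50.92 w 23.9 F [-0.3 -0.4 -0.4]
units [-0.04 -0.04  3.87] rows 4 each [-0.01  -0.01   0.966]
turn units -0.08 dyaw 0.6
```

send_rows([
  [[-0.04,-0.04,0.7,-0.08,0],[0,0,1,0,0],[0,0,1,0,0],[0,0,0.65,0,0],[0,0,0.27,0,0]],
])

```text
time_s: 51.33
ee_pos: [486.8, -247.7, 19.4]
ee_rot: [179.7, -0.4, -175.1]
force: [0.7, -0.5, -1.2]
gripper_width: 24.0
gripper_force: 25.0
```

send_rows([
  [[0,0,0.18,0,0],[0,0,0.1,0,0],[0,0,0,0,0],[0,0,0,0,0],[0,0,0,0,0]],
])

```text
time_s: 51.75
ee_pos: [490.9, -249.9, 13.8]
ee_rot: [-179.9, 0.2, -175.0]
force: [-0.9, -0.9, 0.1]
gripper_width: 23.8
gripper_force: 25.0
```

send_rows([
  [[0,0,0,0,0.45],[0,0,0,0,0.45],[0,0,0,0,0.45],[0,0,0,0,0.45]],
])

```text
time_s: 52.08
ee_pos: [490.0, -249.4, 12.7]
ee_rot: [-180.0, 0.0, -175.0]
force: [0.2, 0.4, 0.5]
gripper_width: 40.8
gripper_force: 0.0
```

send_rows([
  [[0,0,-0.3,0,0.45],[0,0,-0.8,0,0.45],[0,0,-1,0,0.5],[0,0,-1,0,0.6],[0,0,-0.9,0,0.6]],
])

```text
time_s: 52.5
ee_pos: [489.8, -249.3, 174.7]
ee_rot: [-180.0, 0.0, -175.0]
force: [1.3, -0.4, 0.1]
gripper_width: 54.2
gripper_force: 0.0
```

send_rows([
  [[0,0.9,-0.4,0,0.6],[0,0.9,-0.4,0,0.6],[0,0.9,-0.4,0,0.6],[0,1,0,0,0.6],[0,1,0,0,0.6]],
])

```text
time_s: 52.92
ee_pos: [473.5, -60.7, 221.7]
ee_rot: [-180.0, 0.2, -175.1]
force: [0.3, -0.0, -0.4]
gripper_width: 55.1
gripper_force: 0.0
```

send_rows([
  [[0,1,0,0,0.6],[0,1,0,0,0.6],[0,1,0,0,0.6],[0,0.5,0,0,0.6],[0,0,0,0,0.6]],
])

```text
time_s: 53.33
ee_pos: [460.5, 80.9, 220.5]
ee_rot: [179.9, 0.0, -174.7]
force: [0.8, -0.7, 0.4]
gripper_width: 54.8
gripper_force: 0.0
```

Run:
```python
from h import *
np.set_printoptions(precision=1,suppress=True)
f=shot("top")
W=world(f);d=np.array([516.9,-316.8]);c,s=np.cos(np.radians(4.87)),np.sin(np.radians(4.87))
z=np.where((W[...,2]>14)&(W[...,2]<40),1,0).astype(np.uint8)
n,l,st,_=cv2.connectedComponentsWithStats(z)
for i in range(1,n):
    if st[i,4]<60:continue
    P=W[l==i][:,:3];Q=P[:,:2]-d;mx=Q[:,0]*c+Q[:,1]*s;my=-Q[:,0]*s+Q[:,1]*c
    if abs(mx.mean())<130 and abs(my.mean())<150:
        v=np.linalg.svd(Q-Q.mean(0))[2][0];print("mat handle: mx",mx.min(),mx.max(),"my",my.min(),my.max(),"dir",np.degrees(np.arctan2(v[1],v[0])),"z",np.median(P[:,2]))
go(475,205,200)
cv2.imwrite("pics/end.png",cv2.cvtColor(cv2.resize(f["pixels"][85:365,110:470],None,fx=2.1,fy=2.1),cv2.COLOR_RGB2BGR))
```

```text
mat handle: mx -77.46762588271487 49.3480992571998 my -13.559267748550583 11.844569900854562 dir -175.42693029331826 z 24.783278747234476
mat handle: mx -77.03713877112243 12.550109054601158 my -84.13785704934452 -58.61169958478303 dir -174.9503518204292 z 24.890601659379627
mat handle: mx -77.29867622117362 14.731220988675794 my 55.024111128353326 80.50052818156018 dir -175.12812697369174 z 25.036223704478516
pose [460.8  78.9 220.4] [-180.     0.  -174.8] t 53.38 w 54.6 F [-0.3 -0.6 -0.5]
units [-0.6  3.1  0.5] rows 4 each [-0.2  0.8  0.1]
```

View pics/end.png

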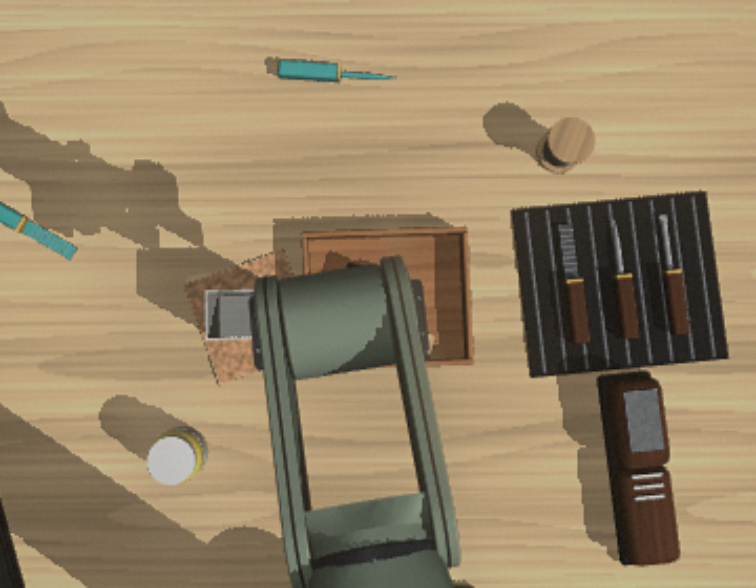

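```bash
python3 -c "
from h import *
print(env.job_done())"
```

```text
the job is handed in; nothing more can be done
None
```

The job is handed in: all four heel blocks are in the tray, the empty tin stands upright near the middle of its pad (about 4 mm off centre), and the three tools lie flat side by side on the mat, handles toward the robot; I saw no verdict.

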